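Change over the modules on the test station and start the run

TASK

The smooth steel modules on the test station are finished: put every one of them into the grey crate, and load every finned module from the blue mat onto the station's plate, fins up, each lying flat on the plate inside its rim. Only when all that is done, turn the key on the start box clockwise all the way to START, hold it there for about a second and let go, so that it springs back and stays at RUN. Leave the tin, jar, spool and screwdriver where they are.

Things in the scene. Friction and masses are not known exactly. Their poses are not given: they have to be found in the camera images.
- finned1: Finned power module waiting for its test (2 to 4 of the four are present): a block 60 (x) x 38 (y) x 30 (z) mm, black plastic base with upright bare aluminium fins along its x, about 0.12 kg. Origin at the centre of its underside, z up. Starts fins up on the blue mat, long side roughly along the mat's x.
- finned2: Finned power module waiting for its test (2 to 4 of the four are present): a block 60 (x) x 38 (y) x 30 (z) mm, black plastic base with upright bare aluminium fins along its x, about 0.12 kg. Origin at the centre of its underside, z up. Starts fins up on the blue mat, long side roughly along the mat's x.
- finned3: Finned power module waiting for its test (2 to 4 of the four are present): a block 60 (x) x 38 (y) x 30 (z) mm, black plastic base with upright bare aluminium fins along its x, about 0.12 kg. Origin at the centre of its underside, z up. Starts fins up on the blue mat, long side roughly along the mat's x.
- finned4: Finned power module waiting for its test (2 to 4 of the four are present): a block 60 (x) x 38 (y) x 30 (z) mm, black plastic base with upright bare aluminium fins along its x, about 0.12 kg. Origin at the centre of its underside, z up. Starts fins up on the blue mat, long side roughly along the mat's x.
- smooth1: Smooth square steel-cased module that has finished its test (3 or 4 of the four are present): 46 x 46 x 26 mm high, with a flat white disc (26 mm across, 3.5 mm high, no obstacle) on its top, about 0.10 kg. Origin at the centre of its underside, z up. Starts on the station's plate.
- smooth2: Smooth square steel-cased module that has finished its test (3 or 4 of the four are present): 46 x 46 x 26 mm high, with a flat white disc (26 mm across, 3.5 mm high, no obstacle) on its top, about 0.10 kg. Origin at the centre of its underside, z up. Starts on the station's plate.
- smooth3: Smooth square steel-cased module that has finished its test (3 or 4 of the four are present): 46 x 46 x 26 mm high, with a flat white disc (26 mm across, 3.5 mm high, no obstacle) on its top, about 0.10 kg. Origin at the centre of its underside, z up. Starts on the station's plate.
- smooth4: Smooth square steel-cased module that has finished its test (3 or 4 of the four are present): 46 x 46 x 26 mm high, with a flat white disc (26 mm across, 3.5 mm high, no obstacle) on its top, about 0.10 kg. Origin at the centre of its underside, z up. Starts on the station's plate.
- station: Test station, fixed to the bench: grey base 200 (x) x 230 (y) mm; its top is a flat aluminium plate 45 mm above the bench, 188 x 218 mm inside a dark rim 6 mm thick and 8 mm high. Origin at the centre of the underside, z up.
- plate (a point): Centre of the station's plate, on the plate's upper surface (45 mm above the bench); axes those of the station. There is room for four modules in two rows of two, at about x = +-43 and y = +-49 mm.
- crate: Open grey plastic crate for finished parts, fixed: 170 (x) x 150 (y) x 65 mm high outside, 4 mm walls and about 4 mm floor. Origin at the centre of its underside, z up. It stands either left or right of the station, the mat on the other side.
- mat: Blue work mat, fixed, 190 (x) x 200 (y) x 3 mm, on which the finned modules wait. Origin at the centre of its underside.
- startbox: Start box, fixed: grey, 85 x 85 x 45 mm high with an aluminium face plate, a key switch upright in the middle of its top. Origin at the centre of its underside, z up. It stands at the far left or far right. Black marks on top show where the key's small steel arrow tab points at OFF (the box's x axis), RUN (0.7 rad clockwise seen from above) and START (1.3 rad clockwise).
- key_grip (a point): Centre of the key's black plastic bow, on the key's vertical turning axis 77 mm above the bench, turning with the key. The bow is 26 mm wide (its x, towards the arrow tab), 10 mm thick (its y: grip here) and 30 mm high, so it reaches from 62 to 92 mm above the bench. Its yaw is the box's yaw minus key_run minus key_start.
- key_run (a joint): First step of the key, rad, growing clockwise seen from above: 0 = OFF, 0.7 = RUN (end stop). A friction detent (about 0.04 N m) holds it wherever it is left, so it does not spring back. It starts at or near OFF. When the key is turned clockwise, this step moves first.
- key_start (a joint): Second step of the key, rad, growing clockwise: 0 = at rest (OFF or RUN), 0.6 = fully at START (end stop). It begins to move when key_run is at its stop; a spring (0.07 N m at first, 0.13 N m at the end) returns it to 0 as soon as the key is let go.
- tin: Bystander: round dark metal tip-cleaner tin, 60 mm across, 37 mm high, in the far corner opposite the start box. Origin under its centre.
- jar: Bystander: small amber jar with white cap, 48 mm across, 50 mm high, beyond the station. Origin under its centre.
- spool: Bystander: black spool of bright wire, 54 mm across, 34 mm high, beyond the station. Origin under its centre.
- driver: Bystander: screwdriver with a black handle, 170 mm long, lying crosswise between the robot and the station. Origin at its middle, underneath.

How it is judged (in metres and radians):
On the way, in this order (a step that is already met when the one before it is completed fails the run):
1. all smooth modules are in the crate and all finned modules lie flat on the plate (x of finned1 in the frame of plate between -0.085 and 0.085 m and y of finned1 in the frame of plate between -0.1 and 0.1 m and z of finned1 in the frame of plate between -0.005 and 0.006 m and angle between each of finned1, finned2, finned3, finned4's own z axis and vertical below 0.15 rad and x of finned2 in the frame of plate between -0.085 and 0.085 m and y of finned2 in the frame of plate between -0.1 and 0.1 m and z of finned2 in the frame of plate between -0.005 and 0.006 m and x of finned3 in the frame of plate between -0.085 and 0.085 m and y of finned3 in the frame of plate between -0.1 and 0.1 m and z of finned3 in the frame of plate between -0.005 and 0.006 m and x of finned4 in the frame of plate between -0.085 and 0.085 m and y of finned4 in the frame of plate between -0.1 and 0.1 m and z of finned4 in the frame of plate between -0.005 and 0.006 m and x of smooth1 in the frame of crate between -0.083 and 0.083 m and y of smooth1 in the frame of crate between -0.073 and 0.073 m and z of each of smooth1, smooth2, smooth3, smooth4 in the frame of crate below 0.062 m and x of smooth2 in the frame of crate between -0.083 and 0.083 m and y of smooth2 in the frame of crate between -0.073 and 0.073 m and x of smooth3 in the frame of crate between -0.083 and 0.083 m and y of smooth3 in the frame of crate between -0.073 and 0.073 m and x of smooth4 in the frame of crate between -0.083 and 0.083 m and y of smooth4 in the frame of crate between -0.073 and 0.073 m), for 0.2 s.
2. the key is held at START for half a second (value of joint key_start above 0.45 rad), for 0.5 s.
3. the key has sprung back to RUN (value of joint key_run above 0.55 rad and value of joint key_start below 0.1 rad), for 0.2 s.
At the end, for the whole second after the job is handed in: Each smooth module is inside the crate (underside's centre below 62 mm in it); each finned module lies flat on the plate, fins up (within 6 mm of it, tilt under 0.15 rad, centre within 85 mm in x and 100 mm in y); all at rest; key at RUN (key_run over 0.55, key_start under 0.1) (all of step 1 and all of step 3 and linear speed of each of finned1, finned2, finned3, finned4, smooth1, smooth2, smooth3, smooth4 below 0.03 m/s); the robot touches nothing.
It fails at once if the tin is pushed more than 40 mm or knocked over (distance of tin from where it was at the start of the episode above 0.04 m or angle between tin's own z axis and vertical above 0.6 rad).
It fails at once if the jar is pushed more than 40 mm or knocked over (distance of jar from where it was at the start of the episode above 0.04 m or angle between jar's own z axis and vertical above 0.6 rad).
It fails at once if the spool is pushed more than 40 mm or knocked over (distance of spool from where it was at the start of the episode above 0.04 m or angle between spool's own z axis and vertical above 0.6 rad).
It fails at once if the driver is pushed more than 40 mm or knocked over (distance of driver from where it was at the start of the episode above 0.04 m).
Of finned1, finned2, finned3, finned4 only 2 to 4 are there at a start; the rules pass over those that are not, and their reading is None.
Of smooth1, smooth2, smooth3, smooth4 only 3 to 4 are there at a start; the rules pass over those that are not, and their reading is None.
At some moment in a run one of finned1, finned2, finned3, finned4, smooth1, smooth2, smooth3, smooth4 may be knocked a few centimetres aside while the robot is not near it.
Once in a run the grip may slacken for a moment while it holds something.
It also fails if it takes over 210 s, if anything falls off the work surface, if the arm or the gripper's body presses on something with over 40 N, if the wrist force passes 120 N, or if a joint passes its speed limit or range.

ROBOT

A 6-joint arm with a two-finger parallel gripper is mounted at the origin on the work surface. World frame = base frame: x ahead of the robot, y to its left, z up, the work surface at z = 0. Lengths are in mm, angles in rad, forces in N, time in s.
With the tool pointing down it reaches from about 300 to 775 mm from the base axis. Payload 14.6 kg.
Tool frame: the origin (TCP) lies midway between the tips of the shut fingers; the grasp point (between the pads) lies 19 mm behind it (pinch_z is the distance from the TCP to the grasp point, in mm); z points along the fingers, y is the direction in which the jaws open and shut (so a half turn about z gives the same grasp; the last joint's range is limited). The gripper opens to 94 mm and grips with 3 to 60 N. Pads are 16 mm wide; open, the fingers measure 119 mm over their backs; the gripper's body (75 mm by 177 mm) begins 78 mm behind the grasp point.
Start: joints at [1.254, 0.3, 1.521, -0, 1.321, -0.067], TCP at [135.963, 532.919, 205.446] pointing down, gripper open.
Joint ranges: [-3.03, 3.03], [-0.79, 2.21], [0.23, 2.52], [-1.04, 4.18], [0, 3.07], [-2.55, 2.55]. Speed limits (rad/s): [2.22, 2.22, 2.57, 3.14, 3.14, 3.14].

INTERFACE

Orientations are given as [roll, pitch, yaw] about the fixed x, y, z axes, in that order (R = Rz(yaw) Ry(pitch) Rx(roll)).
In Python, from cell import read_state, camera, sign_off, pinch_z gives the robot as it stands. The module is installed in compiled form; this text tells all that it offers.
- The arm moves only by the tool servo_tool, never from a script. Its argument "series" is a list of rows, each a list of 6 numbers: the shift along the tool's x, y, z in cm, then the turn, a rotation vector about the tool's x, y, z in rad. In form: [[tx, ty, tz, rx, ry, rz], ...]. A call has exactly 10 rows; each row is the pose to reach, as a shift and turn from the pose commanded when the call began, along the tool's axes at that moment; what a row does not reach only later rows make up. A row lasts 1/12 s, in which the tool goes at most 41.7 mm and 7.16 degrees, less where a joint would pass 70% of its speed; a pose out of reach is approached as far as the arm can. A call with a gripper value outside its range is refused whole. "gripper" is the finger opening in cm, from 0 to 9.4, set as the call begins (left out, the last holds). The fingers move at their own pace and stop on an object; "grip_force" is the grip in N (left out, the last holds). Time passes only in rows, so rows that repeat a pose let the fingers close, or fill a call up. It gives the time, the measured TCP pose, the force and the opening at its end, in the units of the state.
- read_state(): the state, without advancing time (a new reading comes with each control period).
- camera(name): name is "side" or "top"; returns a dict with "pixels" (384x512x3 uint8, red, green, blue), "fx", "fy", "cx", "cy" (pixels), "pose" (4x4, takes a point from camera to world coordinates). Camera axes: x right, y down, z forward; pixel columns grow to the right and rows downward; lengths in mm; the calibration is good to about 2 mm. A picture is of the moment at which its call begins. There is no depth.
- sign_off(): hands the job in, once; it reports no verdict.
The state is a dict: "clock": time; "joints": joint angles; "qd": joint speeds; "effort": joint torques, N m; "eef_pos": TCP position; "eef_rot": TCP orientation; "wrist_force": force on the tool from outside, world axes, zero at the start; "moment": the same for the moment, N m; "finger_gap": finger opening in mm.
Only numpy, scipy, OpenCV 4.12 (cv2) and the standard library are available. Lean on these libraries where they do the work, as an engineer would, in place of code of your own. Each camera call takes 0.05 s, during which the arm holds its last target.

## Working session

There is one attempt and no reset: what is moved stays moved. The work goes in short steps, Python scripts to look and compute and a tool call to move; the robot and the scene stay as the last step left them, time stands still between calls to the robot, and variables do not carry over. Pictures are saved under pics/ and viewed, and the job is handed in when it is done.

Besides the shell and the picture viewer there is one more tool, called in YAML: its name, and indented under it one key for each argument. servo_tool: Moves the arm, as the interface text tells. Its arguments: {"type":"object","properties":{"series":{"type":"array"},"gripper":{"type":"number"},"grip_force":{"type":"number"}},"required":["series"]}

```bash
mkdir -p pics; ls; python3 - <<'E'
from cell import read_state, camera, pinch_z
import cv2,numpy as np
print(read_state(),pinch_z)
for n in("top","side"):
    c=camera(n);cv2.imwrite(f"pics/{n}0.png",c["pixels"][:,:,::-1]);print(n,c["fx"],c["fy"],c["cx"],c["cy"],np.round(c["pose"],4).tolist())
E
```

```text
pics
{'clock': 0.0, 'joints': array([ 1.25441312e+00,  3.00504479e-01,  1.52155374e+00, -8.15819443e-07,
        1.32070419e+00, -6.66042801e-02]), 'qd': array([ 0.00129908,  0.00060324,  0.00025013, -0.00082119,  0.0009301 ,
       -0.00041569]), 'effort': array([ 1.82052067e-03, -5.31812632e+01, -3.52729011e+01,  7.09197437e-02,
        2.45045620e-02, -8.44087458e-05]), 'eef_pos': array([135.88069236, 532.68921886, 204.87958931]), 'eef_rot': array([-3.14042544e+00, -7.70645581e-05,  2.89181388e+00]), 'wrist_force': array([ 0.67515404, -0.23263007, -0.78958645]), 'moment': array([-0.04637022, -0.00752076,  0.03269842]), 'finger_gap': 94.12737226036397} 18.8
top 375.06522954925765 375.06522954925765 258.4920095382842 190.71482609047848 [[0.0014, -0.9889, 0.1487, 425.3328], [-0.9994, -0.0067, -0.035, 6.871], [0.0356, -0.1485, -0.9883, 1113.8206], [0.0, 0.0, 0.0, 1.0]]
side 375.4393837512476 375.4393837512476 253.89203492766865 191.29028566574667 [[0.8626, -0.31, 0.3998, 185.6237], [-0.5059, -0.5227, 0.6862, -696.9978], [-0.0038, -0.7941, -0.6077, 676.8832], [0.0, 0.0, 0.0, 1.0]]
```

View pics/top0.png

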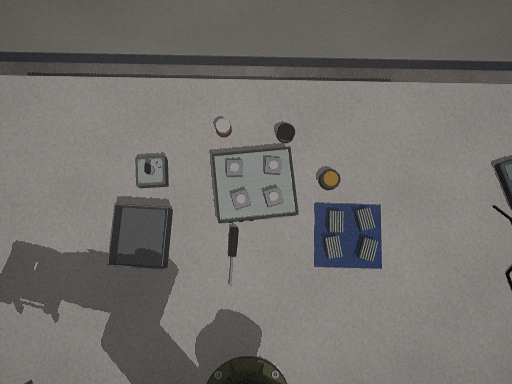

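View pics/side0.png

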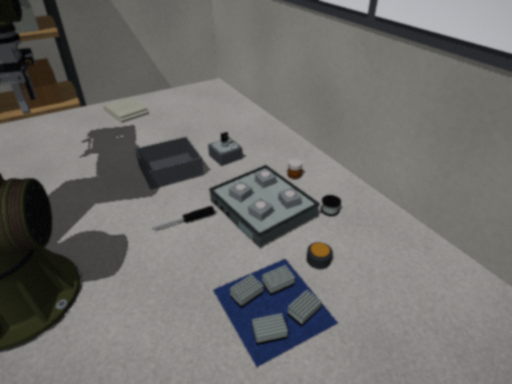

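```bash
cat > h.py <<'E'
import numpy as np,cv2
from cell import camera,read_state
def proj(c,P):
    T=np.linalg.inv(c["pose"]);p=T[:3,:3]@np.array(P,float)+T[:3,3]
    return c["fx"]*p[0]/p[2]+c["cx"],c["fy"]*p[1]/p[2]+c["cy"]
def ray(c,u,v,z):
    d=c["pose"][:3,:3]@np.array([(u-c["cx"])/c["fx"],(v-c["cy"])/c["fy"],1.]);o=c["pose"][:3,3]
    return (o+d*(z-o[2])/d[2])[:2]
E
python3 - <<'E'
from h import *
c=camera("top");s=camera("side")
print(proj(c,read_state()["eef_pos"]),proj(s,read_state()["eef_pos"]),proj(c,[0,0,0]),proj(s,[0,0,0]))
im=c["pixels"][:,:,::-1]
a=cv2.resize(im[110:280,100:300],(800,680),interpolation=cv2.INTER_CUBIC)[:600];cv2.imwrite("pics/z1.png",a)
b=cv2.resize(im[190:280,305:395],(600,600),interpolation=cv2.INTER_CUBIC);cv2.imwrite("pics/z2.png",b)
E
```

```text
(np.float64(8.151435596719267), np.float64(377.95769333904946)) (np.float64(29.7034385288992), np.float64(105.83638883227906)) (np.float64(246.40605133748045), np.float64(402.54297686399207)) (np.float64(18.994033429039035), np.float64(297.5247299927412))
```

View pics/z1.png

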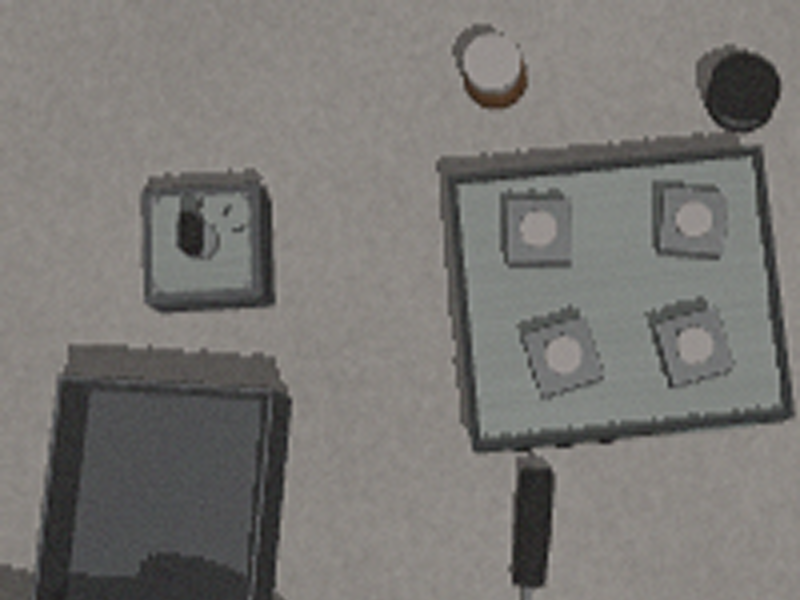

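View pics/z2.png

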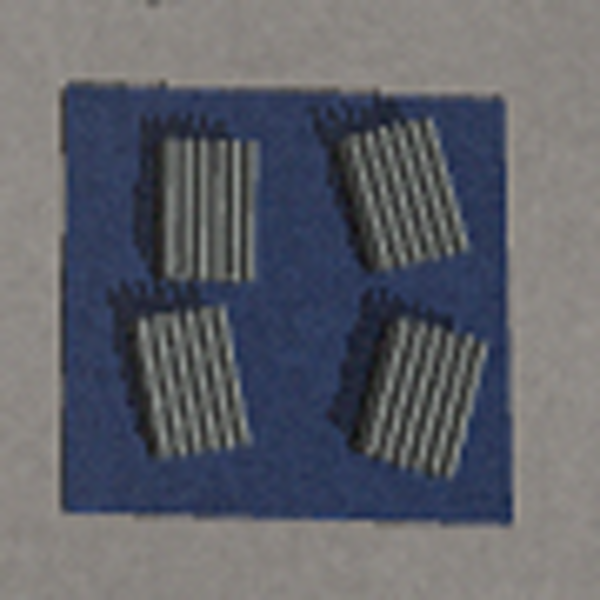

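```bash
cat > meas.py <<'E'
from h import *
def comps(m,lo,hi):
    n,l,st,ce=cv2.connectedComponentsWithStats(m.astype(np.uint8))
    return [(l==i,ce[i],st[i]) for i in range(1,n) if lo<=st[i][4]<=hi]
def worldrect(c,mask,z):
    cs,_=cv2.findContours(mask.astype(np.uint8),cv2.RETR_EXTERNAL,cv2.CHAIN_APPROX_NONE)
    k=max(cs,key=cv2.contourArea).reshape(-1,2)
    w=np.array([ray(c,u,v,z) for u,v in k],np.float32)
    r=cv2.minAreaRect(w)
    b=cv2.boxPoints(r);e=b[1]-b[0];f=b[2]-b[1]
    L=e if np.hypot(*e)>np.hypot(*f) else f
    a=np.arctan2(L[1],L[0]);a=(a+np.pi/2)%np.pi-np.pi/2
    return r[0],sorted(r[1]),a
E
python3 - <<'E'
from meas import *
c=camera("top");p=c["pixels"].astype(int);hsv=cv2.cvtColor(c["pixels"],cv2.COLOR_RGB2HSV)
R,G,B=p[...,0],p[...,1],p[...,2]
blue=(B-R>25)
for m,ce,st in comps(blue,1500,9999):
    m2=cv2.morphologyEx(m.astype(np.uint8),cv2.MORPH_CLOSE,np.ones((25,25)))
    print("mat",st,worldrect(c,m2,3))
    x,y,w,h=st[:4]
    fin=np.zeros_like(blue);fin[y+1:y+h-1,x+2:x+w-2]=(~blue)[y+1:y+h-1,x+2:x+w-2]
    fin=fin&(R+G+B>90)
    fin=cv2.morphologyEx((fin&(B-R<12)).astype(np.uint8),cv2.MORPH_CLOSE,np.ones((3,3)))
    for q,ce,s in comps(fin>0,100,2000): print("fin",ce,s[4],worldrect(c,q,33))
cv2.imwrite("pics/sat.png",np.clip((p-60)*2,0,255)[110:280,100:300].astype(np.uint8))
for (u,v) in [(234,167),(228,163),(225,180),(264,183),(152,165),(148,168),(165,180),(140,230),(120,220)]: print((u,v),p[v,u])
white=(R>150)&(abs(R-B)<30)
for m,ce,st in comps(white,15,200): print("w",ce,st, ray(c,*ce,74.5))
E
```

```text
mat [ 315  203   67   66 2513] ((461.6712951660156, -298.2001037597656), [188.3203887939453, 197.0221710205078], np.float32(1.544902))
fin [334.96226415 220.89622642] 318 ((501.74835205078125, -253.7171173095703), [41.08979034423828, 66.30245971679688], np.float32(-0.03194964))
fin [364.15644172 218.7791411 ] 326 ((507.5052490234375, -339.6905822753906), [46.900848388671875, 59.38176345825195], np.float32(0.2541088))
fin [332.31661442 246.60188088] 319 ((427.2835998535156, -243.7684783935547), [44.17106246948242, 59.816532135009766], np.float32(0.15302694))
fin [367.44108761 248.96374622] 331 ((421.09698486328125, -344.8798828125), [46.597984313964844, 61.69196319580078], np.float32(-0.29270577))
(234, 167) [149 144 140]
(228, 163) [113 115 116]
(225, 180) [131 133 130]
(264, 183) [129 132 131]
(152, 165) [130 135 132]
(148, 168) [49 50 47]
(165, 180) [66 67 70]
(140, 230) [78 83 81]
(120, 220) [41 45 44]
w [223.13333333 127.76666667] [216 123  14   9  30] [763.47903631  71.69566778]
w [271.3125 165.25  ] [269 162   6   7  16] [654.98344475 -66.26527356]
w [234.20689655 167.27586207] [230 164   9   7  29] [648.16514288  38.73399984]
w [273.21428571 196.        ] [270 193   8   7  28] [567.00189412 -71.28034883]
w [240.64705882 198.79411765] [237 195   8   8  34] [558.56489663  19.80690016]
```

```bash
python3 - <<'E'
from meas import *
c=camera("top");p=c["pixels"].astype(int)
R,G,B=p[...,0],p[...,1],p[...,2]
gr=(G-R>=1)&(R>95)
gr=cv2.medianBlur(gr.astype(np.uint8),5)>0
for m,ce,st in comps(gr,300,9999):
    m2=cv2.morphologyEx(m.astype(np.uint8),cv2.MORPH_CLOSE,np.ones((15,15)))
    print("green",st,worldrect(c,m2,45))
g=cv2.cvtColor(c["pixels"],cv2.COLOR_RGB2GRAY)
dk=(g<100)
for m,ce,st in comps(dk,30,6000):
    if 100<ce[0]<340 and 100<ce[1]<290: print("dark",np.round(ce),st,worldrect(c,m,53))
im=c["pixels"][:,:,::-1]
def z(n,x,y,w,h,f): cv2.imwrite(f"pics/{n}.png",cv2.resize(im[y:y+h,x:x+w],(w*f,h*f),interpolation=cv2.INTER_NEAREST))
z("key",130,148,45,45,13); z("smooth",205,142,100,84,7); z("crate",104,195,74,80,7)
E
```

```text
green [ 215  149   80   70 3792] ((607.5899047851562, -18.495521545410156), [185.9901580810547, 217.1216278076172], np.float32(-1.4641298))
green [138 158  25  25 460] ((643.7891845703125, 281.35015869140625), [68.35709381103516, 70.26728820800781], np.float32(0.04862249))
dark [222. 128.] [213 116  19  21 116] ((774.0549926757812, 78.25827026367188), [45.04753494262695, 64.84609985351562], np.float32(0.7198218))
dark [252. 181.] [ 209  121   90  163 2015] ((561.1541748046875, -28.7469482421875), [253.84442138671875, 448.30096435546875], np.float32(0.10149157))
dark [152. 170.] [135 152  34  36 581] ((643.4181518554688, 275.0889587402344), [91.29845428466797, 101.50472259521484], np.float32(0.09355974))
dark [268. 164.] [263 155  17  20 100] ((662.0502319335938, -66.96868896484375), [46.56062316894531, 56.176963806152344], np.float32(-0.00037515163))
dark [231. 167.] [225 157  18  20  95] ((655.1100463867188, 41.51737976074219), [48.756717681884766, 56.176700592041016], np.float32(0.014651775))
dark [326. 178.] [316 166  25  24 281] ((625.873779296875, -230.0042724609375), [63.25312805175781, 71.37844848632812], np.float32(0.77374756))
dark [268. 191.] [261 184  16  23  84] ((573.0052490234375, -66.39654541015625), [43.961944580078125, 58.264461517333984], np.float32(0.27621317))
dark [236. 190.] [229 186  16  12  59] ((586.66650390625, 32.84490966796875), [18.673465728759766, 46.63962936401367], np.float32(-1.0065103))
```

View pics/key.png

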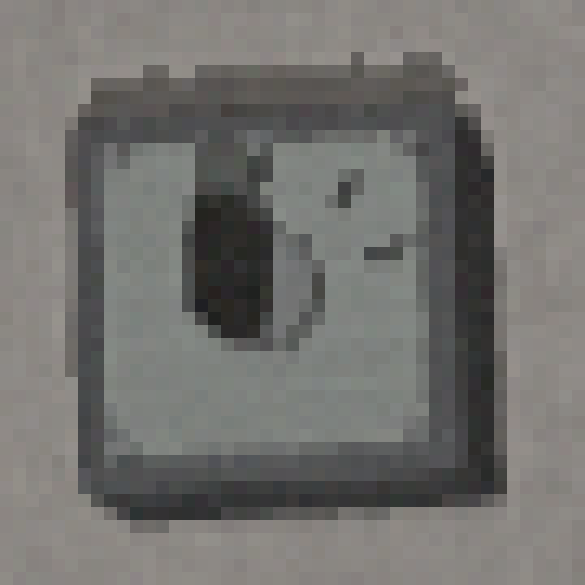

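View pics/smooth.png

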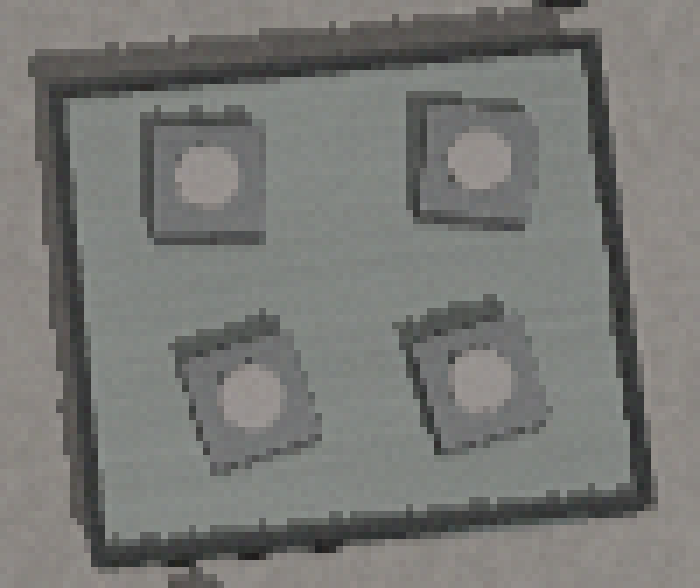

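View pics/crate.png

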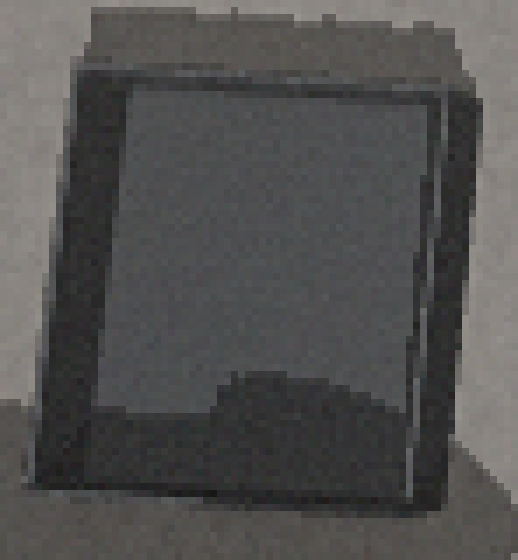

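```bash
cat > plan.py <<'E'
from h import *
import sys
# args: groups x,y,z,phi (phi=jaw direction, rad, world)
def plan(targets):
    s=read_state();p=s["eef_pos"];r,pi_,y=s["eef_rot"]
    R=np.array([[np.cos(y),np.sin(y),0],[np.sin(y),-np.cos(y),0],[0,0,-1]])
    print("now",np.round(p,1),"phi %.3f tiltrp %.3f %.3f"%((y-np.pi/2+np.pi)%(2*np.pi)-np.pi,abs(r)-np.pi,pi_),"gap %.1f t %.1f"%(s["finger_gap"],s["clock"]),"F",np.round(s["wrist_force"],1))
    for t in targets:
        d=R.T@(np.array(t[:3])-p)/10
        a=t[3]+np.pi/2-y;a=(a+np.pi)%(2*np.pi)-np.pi
        print(t,"->",np.round(d,2),"rz %.3f"%(-a))
if __name__=="__main__": plan([tuple(map(float,a.split(","))) for a in sys.argv[1:]])
E
python3 - <<'E'
from meas import *
c=camera("top");s=camera("side")
for n,(u,v) in dict(s1=(234.2,167.3),s2=(273.4,164.9),s3=(240.7,198.8),s4=(273.8,196.2)).items():
    w=ray(c,u,v,74.5);print(n,w.round(1),"side px",np.round(proj(s,[*w,74.5]),1))
print("crate rim",[ray(c,u,v,65).round(1) for u,v in [(115.4,204.7),(167.7,208),(163,266.4),(108.6,264.6)]])
p=s["pixels"].astype(int);w=(p.min(2)>135)
from meas import comps
for m,ce,st in comps(w,10,300):
    if 200<ce[0]<330 and 150<ce[1]<240: print(ce.round(1),st[4])
im=s["pixels"][:,:,::-1]
cv2.imwrite("pics/s1.png",cv2.resize(im[120:250,190:340],(750,650)[:2],interpolation=cv2.INTER_NEAREST)[:600])
E
python3 plan.py 648,38.7,120,0 648,38.7,54,0
```

```text
s1 [648.1  38.8] side px [264.2 173.6]
s2 [656.1 -72.2] side px [289.  193.6]
s3 [558.5  19.7] side px [239.5 186.9]
s4 [566.4 -72.9] side px [259.9 204.8]
crate rim [array([541.2, 367.1]), array([532.7, 222.7]), array([373. , 229.5]), array([377.9, 375.9])]
[264.6 173.3] 35
[240.1 186.3] 43
[289.2 193. ] 42
[260.  204.3] 46
now [135.9 532.9 205.4] phi 1.321 tiltrp -0.000 -0.000 gap 94.2 t 0.4 F [ 0.8 -0.6  0.1]
(648.0, 38.7, 120.0, 0.0) -> [-61.83 -35.23   8.54] rz 1.321
(648.0, 38.7, 54.0, 0.0) -> [-61.83 -35.23  15.14] rz 1.321
```

View pics/s1.png

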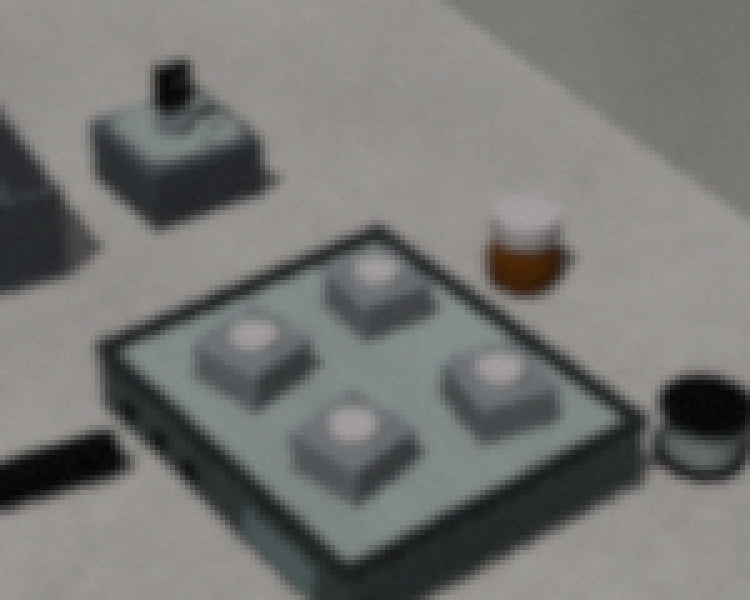

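servo_tool:
  series:
    - [-61.8,-35.2,4,0,0,1.32]
    - [-61.8,-35.2,4,0,0,1.32]
    - [-61.8,-35.2,4,0,0,1.32]
    - [-61.8,-35.2,4,0,0,1.32]
    - [-61.8,-35.2,4,0,0,1.32]
    - [-61.8,-35.2,4,0,0,1.32]
    - [-61.8,-35.2,4,0,0,1.32]
    - [-61.8,-35.2,4,0,0,1.32]
    - [-61.8,-35.2,4,0,0,1.32]
    - [-61.8,-35.2,4,0,0,1.32]
  gripper: 6.6
  grip_force: 30

```text
clock: 1.23
eef_pos: [436.5, 242.3, 182.2]
eef_rot: [3.141, -0.0, 1.636]
wrist_force: [-0.3, 0.4, -0.1]
finger_gap: 65.8
```

```bash
python3 plan.py 648,38.7,120,0 648,38.7,54,0
```

```text
now [436.5 242.3 182.2] phi 0.065 tiltrp -0.000 -0.000 gap 65.8 t 1.2 F [-0.3  0.4 -0.1]
(648.0, 38.7, 120.0, 0.0) -> [-21.69  19.79   6.22] rz 0.065
(648.0, 38.7, 54.0, 0.0) -> [-21.69  19.79  12.82] rz 0.065
```

servo_tool:
  series:
    - [-21.7,19.8,6,0,0,0.065]
    - [-21.7,19.8,6,0,0,0.065]
    - [-21.7,19.8,6,0,0,0.065]
    - [-21.7,19.8,6,0,0,0.065]
    - [-21.7,19.8,6,0,0,0.065]
    - [-21.7,19.8,6,0,0,0.065]
    - [-21.7,19.8,6,0,0,0.065]
    - [-21.7,19.8,6,0,0,0.065]
    - [-21.7,19.8,6,0,0,0.065]
    - [-21.7,19.8,6,0,0,0.065]

```text
clock: 2.07
eef_pos: [647.8, 41.9, 121.7]
eef_rot: [-3.141, -0.0, 1.576]
wrist_force: [-0.5, -0.6, 0.3]
finger_gap: 66.1
```

```bash
python3 plan.py 648,38.7,120,0 648,38.7,53,0; python3 - <<'E'
from h import *
c=camera("top");im=c["pixels"][:,:,::-1]
cv2.imwrite("pics/t2.png",cv2.resize(im[110:280,190:390],(800,680))[:600])
E
```

```text
now [647.8  41.9 121.7] phi 0.006 tiltrp -0.001 -0.000 gap 66.1 t 2.1 F [-0.5 -0.6  0.3]
(648.0, 38.7, 120.0, 0.0) -> [-0.32  0.02  0.17] rz 0.006
(648.0, 38.7, 53.0, 0.0) -> [-0.32  0.02  6.87] rz 0.006
```

View pics/t2.png

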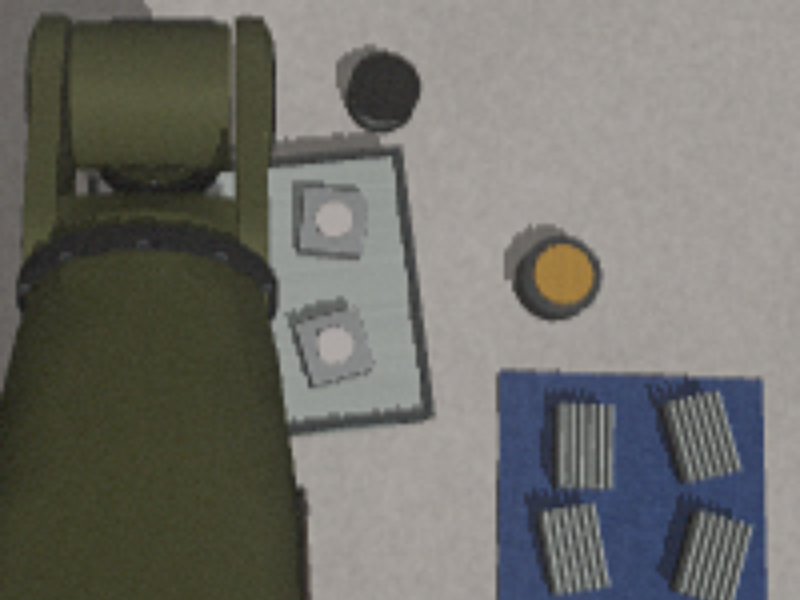

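```bash
python3 plan.py 648,38.7,53,0
```

```text
now [647.6  42.6 122.3] phi 0.007 tiltrp -0.000 -0.000 gap 65.9 t 2.1 F [ 0.1  0.8 -0.5]
(648.0, 38.7, 53.0, 0.0) -> [-0.39  0.03  6.93] rz 0.007
```

servo_tool:
  series:
    - [-0.4,0,1.5,0,0,0]
    - [-0.4,0,3,0,0,0]
    - [-0.4,0,4.5,0,0,0]
    - [-0.4,0,6,0,0,0]
    - [-0.4,0,6.9,0,0,0]
    - [-0.4,0,6.9,0,0,0]
    - [-0.4,0,6.9,0,0,0]
    - [-0.4,0,6.9,0,0,0]
    - [-0.4,0,6.9,0,0,0]
    - [-0.4,0,6.9,0,0,0]

```text
clock: 2.95
eef_pos: [648.6, 37.7, 54.0]
eef_rot: [3.14, -0.0, 1.577]
wrist_force: [-0.1, -0.0, -0.4]
finger_gap: 66.3
```

servo_tool:
  series:
    - [0,0,0,0,0,0]
    - [0,0,0,0,0,0]
    - [0,0,0,0,0,0]
    - [0,0,0,0,0,0]
    - [0,0,0,0,0,0]
    - [0,0,0,0,0,0]
    - [0,0,-2,0,0,0]
    - [0,0,-4,0,0,0]
    - [0,0,-6,0,0,0]
    - [0,0,-8,0,0,0]
  gripper: 3

```text
clock: 3.78
eef_pos: [648.0, 37.7, 133.7]
eef_rot: [-3.141, -0.0, 1.577]
wrist_force: [-0.5, 0.5, -0.8]
finger_gap: 45.8
```

```bash
python3 plan.py 491,331,130,-.045  491,331,20,-.045
```

```text
now [648.   37.7 133.7] phi 0.006 tiltrp -0.001 -0.000 gap 45.8 t 3.8 F [-0.5  0.5 -0.8]
(491.0, 331.0, 130.0, -0.045) -> [ 29.43 -15.52   0.37] rz 0.051
(491.0, 331.0, 20.0, -0.045) -> [ 29.43 -15.52  11.37] rz 0.051
```

servo_tool:
  series:
    - [3,-1.6,0,0,0,0.01]
    - [6.5,-3.4,0,0,0,0.02]
    - [10,-5.3,0,0,0,0.03]
    - [13.5,-7.1,0,0,0,0.04]
    - [17,-9,0,0,0,0.05]
    - [20.5,-10.8,0,0,0,0.05]
    - [24,-12.6,0,0,0,0.05]
    - [27,-14.2,0,0,0,0.05]
    - [29.4,-15.5,0,0,0,0.05]
    - [29.4,-15.5,2,0,0,0.05]

```text
clock: 4.62
eef_pos: [490.3, 335.4, 116.1]
eef_rot: [3.137, -0.004, 1.531]
wrist_force: [0.1, 0.1, 0.1]
finger_gap: 45.6
```

```bash
python3 plan.py 492,330,15,-.045
```

```text
now [490.3 335.4 116.1] phi -0.040 tiltrp -0.004 -0.004 gap 45.6 t 4.6 F [0.1 0.1 0.1]
(492.0, 330.0, 15.0, -0.045) -> [-0.54  0.19 10.11] rz 0.005
```

servo_tool:
  series:
    - [-0.1,0.1,2,0,0,0]
    - [-0.1,0.1,4,0,0,0]
    - [-0.1,0.1,6,0,0,0]
    - [-0.1,0.1,8,0,0,0]
    - [-0.1,0.1,9.5,0,0,0]
    - [-0.1,0.1,10,0,0,0]
    - [-0.1,0.1,10,0,0,0]
    - [-0.1,0.1,10,0,0,0]
    - [-0.1,0.1,10,0,0,0]
    - [-0.1,0.1,10,0,0,0]

```text
clock: 5.45
eef_pos: [492.6, 329.7, 13.4]
eef_rot: [3.141, -0.0, 1.527]
wrist_force: [0.3, -0.2, -1.1]
finger_gap: 45.9
```

servo_tool:
  series:
    - [0,0,0,0,0,0]
    - [0,0,0,0,0,0]
    - [0,0,0,0,0,0]
    - [0,0,-1,0,0,0]
    - [0,0,-3,0,0,0]
    - [0,0,-5,0,0,0]
    - [0,0,-7,0,0,0]
    - [0,0,-9,0,0,0]
    - [0,0,-11,0,0,0]
    - [0,0,-11,0,0,0]
  gripper: 5.6

```text
clock: 6.28
eef_pos: [493.9, 330.5, 128.0]
eef_rot: [3.136, -0.004, 1.527]
wrist_force: [1.5, 0.1, 1.7]
finger_gap: 56.0
```

```bash
python3 plan.py 656,-72.5,125,-.09; python3 - <<'E'
from h import *
for n in("top","side"):
    c=camera(n);cv2.imwrite(f"pics/{n}3.png",c["pixels"][:,:,::-1])
E
```

```text
now [493.9 330.5 128. ] phi -0.044 tiltrp -0.006 -0.004 gap 56.0 t 6.3 F [1.5 0.1 1.7]
(656.0, -72.5, 125.0, -0.09) -> [-39.55  17.97   0.3 ] rz 0.046
```

View pics/side3.png

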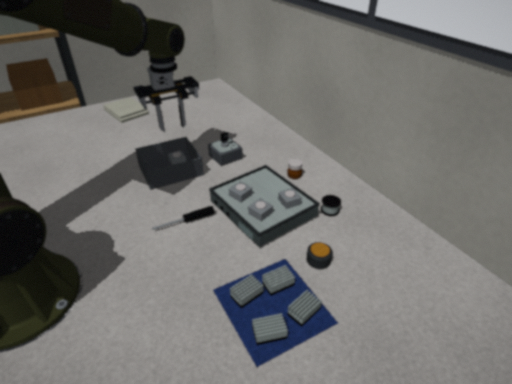

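servo_tool:
  series:
    - [-4,1.8,0,0,0,0.02]
    - [-8,3.6,0,0,0,0.046]
    - [-12,5.4,0,0,0,0.046]
    - [-16,7.2,0,0,0,0.046]
    - [-20,9.1,0,0,0,0.046]
    - [-24,10.9,0,0,0,0.046]
    - [-28,12.7,0,0,0,0.046]
    - [-32,14.6,0,0,0,0.046]
    - [-36,16.4,0,0,0,0.046]
    - [-39.5,18,0,0,0,0.046]
  gripper: 6.6

```text
clock: 7.22
eef_pos: [648.2, -58.7, 121.7]
eef_rot: [-3.14, -0.0, 1.481]
wrist_force: [0.3, 0.3, -0.7]
finger_gap: 65.7
```

servo_tool:
  series:
    - [0,0,0,0,0,0]
    - [0,0,0,0,0,0]
    - [0,0,1.5,0,0,0]
    - [0,0,3,0,0,0]
    - [0,0,3,0,0,0]
    - [0,0,3,0,0,0]
    - [0,0,3,0,0,0]
    - [0,0,3,0,0,0]
    - [0,0,3,0,0,0]
    - [0,0,3,0,0,0]

```text
clock: 8.05
eef_pos: [648.5, -56.6, 93.7]
eef_rot: [3.141, 0.0, 1.481]
wrist_force: [-1.1, 0.7, -0.8]
finger_gap: 66.1
```

```bash
python3 plan.py 656,-72.5,53,-.09
```

```text
now [648.5 -56.6  93.7] phi -0.090 tiltrp -0.001 0.000 gap 66.1 t 8.1 F [-1.1  0.7 -0.8]
(656.0, -72.5, 53.0, -0.09) -> [-1.51  0.88  4.07] rz 0.000
```

servo_tool:
  series:
    - [-0.8,0.4,0,0,0,0]
    - [-1.5,0.9,0,0,0,0]
    - [-1.5,0.9,1.5,0,0,0]
    - [-1.5,0.9,3,0,0,0]
    - [-1.5,0.9,4,0,0,0]
    - [-1.5,0.9,4,0,0,0]
    - [-1.5,0.9,4,0,0,0]
    - [-1.5,0.9,4,0,0,0]
    - [-1.5,0.9,4,0,0,0]
    - [-1.5,0.9,4,0,0,0]

```text
clock: 8.88
eef_pos: [656.4, -72.5, 53.9]
eef_rot: [3.14, 0.0, 1.481]
wrist_force: [1.0, -0.2, 0.0]
finger_gap: 66.0
```

servo_tool:
  series:
    - [0,0,0,0,0,0]
    - [0,0,0,0,0,0]
    - [0,0,0,0,0,0]
    - [0,0,0,0,0,0]
    - [0,0,0,0,0,0]
    - [0,0,0,0,0,0]
    - [0,0,-2,0,0,0]
    - [0,0,-4,0,0,0]
    - [0,0,-6,0,0,0]
    - [0,0,-8,0,0,0]
  gripper: 3

```text
clock: 9.72
eef_pos: [655.7, -72.4, 133.7]
eef_rot: [-3.141, -0.0, 1.481]
wrist_force: [-0.6, 0.1, -1.1]
finger_gap: 45.6
```

```bash
python3 plan.py 422.5,333.6,133,-.045; python3 plan.py 489.5,264,133,-.045 
```

```text
now [655.7 -72.4 133.7] phi -0.090 tiltrp -0.001 -0.000 gap 45.6 t 9.7 F [-0.6  0.1 -1.1]
(422.5, 333.6, 133.0, -0.045) -> [ 38.34 -26.88   0.07] rz -0.045
now [655.7 -72.4 133.7] phi -0.090 tiltrp -0.001 -0.000 gap 45.6 t 9.7 F [-0.6  0.1 -1.1]
(489.5, 264.0, 133.0, -0.045) -> [ 32.01 -19.58   0.07] rz -0.045
```

servo_tool:
  series:
    - [3,-1.8,0,0,0,-0.02]
    - [6.4,-3.9,0,0,0,-0.045]
    - [9.8,-6,0,0,0,-0.045]
    - [13.2,-8.1,0,0,0,-0.045]
    - [16.6,-10.2,0,0,0,-0.045]
    - [20,-12.3,0,0,0,-0.045]
    - [23.4,-14.4,0,0,0,-0.045]
    - [26.8,-16.5,0,0,0,-0.045]
    - [30,-18.4,0,0,0,-0.045]
    - [32,-19.6,0,0,0,-0.045]

```text
clock: 10.55
eef_pos: [487.7, 266.5, 133.1]
eef_rot: [-3.141, -0.0, 1.528]
wrist_force: [-0.2, 0.1, -0.8]
finger_gap: 45.6
```

servo_tool:
  series:
    - [0,0,0,0,0,0]
    - [0,0,0,0,0,0]
    - [0,0,2,0,0,0]
    - [0,0,4,0,0,0]
    - [0,0,4,0,0,0]
    - [0,0,4,0,0,0]
    - [0,0,4,0,0,0]
    - [0,0,4,0,0,0]
    - [0,0,4,0,0,0]
    - [0,0,4,0,0,0]

```text
clock: 11.38
eef_pos: [489.9, 263.9, 93.8]
eef_rot: [3.141, -0.0, 1.526]
wrist_force: [0.1, 0.9, -0.7]
finger_gap: 45.7
```

```bash
python3 plan.py 489.5,264,15,-.045 
```

```text
now [489.9 263.9  93.8] phi -0.045 tiltrp -0.001 -0.000 gap 45.7 t 11.4 F [ 0.1  0.9 -0.7]
(489.5, 264.0, 15.0, -0.045) -> [ 0.01 -0.04  7.88] rz -0.000
```

servo_tool:
  series:
    - [0,0,2,0,0,0]
    - [0,0,4,0,0,0]
    - [0,0,6,0,0,0]
    - [0,0,7.5,0,0,0]
    - [0,0,7.9,0,0,0]
    - [0,0,7.9,0,0,0]
    - [0,0,7.9,0,0,0]
    - [0,0,7.9,0,0,0]
    - [0,0,7.9,0,0,0]
    - [0,0,7.9,0,0,0]

```text
clock: 12.22
eef_pos: [489.9, 264.0, 14.7]
eef_rot: [3.141, -0.001, 1.526]
wrist_force: [0.8, 0.4, -1.0]
finger_gap: 45.8
```

servo_tool:
  series:
    - [0,0,0,0,0,0]
    - [0,0,0,0,0,0]
    - [0,0,0,0,0,0]
    - [0,0,-1,0,0,0]
    - [0,0,-3,0,0,0]
    - [0,0,-5,0,0,0]
    - [0,0,-7,0,0,0]
    - [0,0,-9,0,0,0]
    - [0,0,-11,0,0,0]
    - [0,0,-11,0,0,0]
  gripper: 5.6

```text
clock: 13.05
eef_pos: [491.0, 264.6, 128.7]
eef_rot: [3.136, -0.003, 1.526]
wrist_force: [0.1, 0.2, 0.5]
finger_gap: 56.1
```

```bash
cat > discs.py <<'E'
from meas import *
c=camera("top");p=c["pixels"].astype(int)
for z,name in((74.5,"station"),(33.5,"crate")):
  for m,ce,st in comps((p.min(2)>132)&(np.ptp(p,axis=2)<30),8,60):
    w=ray(c,*ce,z)
    if st[4]<45: print(name,w.round(1),ce.round(1),st[4])
cv2.imwrite("pics/cur.png",cv2.resize(c["pixels"][110:280,100:300,::-1],(700,595)))
s=camera("side");cv2.imwrite("pics/curs.png",s["pixels"][:,:,::-1])
E
python3 discs.py;python3 plan.py 558.5,19.7,125,.28
```

```text
station [888.9 695.4] [ 5.  82.7] 14
station [ 899.5 -772.3] [506.   87.6] 43
station [868.4 689.4] [ 6.4 89.6] 14
station [859.3 657.7] [17.5 92.8] 25
station [849.3 677.3] [10.1 96. ] 13
station [831.3 658.5] [ 16.2 102.1] 14
station [829.  681.5] [  7.8 102.8] 19
station [823.  671.2] [ 11.4 104.9] 8
station [818.7 693.4] [  3.2 106.2] 10
station [ 792.5 -631. ] [462.6 121.2] 8
station [561.8 673.3] [  1.1 196.2] 28
station [ 497.7 -257.8] [340. 221.] 21
station [ 511.6 -238.5] [333. 216.] 9
station [448.7 387.2] [104.7 238.2] 38
station [ 381.  -672.1] [488.9 263.5] 21
station [261.  608.4] [ 14.6 310.2] 16
station [ 200.7 -694.8] [503.  331.1] 8
station [201.1 531.4] [ 42.6 334. ] 14
station [197.9 554.6] [ 33.3 335.3] 9
station [184.6 470.9] [ 65.8 340.5] 24
station [182.6 552.6] [ 33.6 341.5] 12
station [178.2 490.1] [ 58.  343.1] 10
station [171.  547.7] [ 35.1 346.2] 16
station [ 152.5 -497.3] [432.7 350.4] 30
station [161.3 501.2] [ 53.1 350. ] 8
station [ 152.  -470.6] [422.9 350.7] 9
station [152.2 435.6] [ 78.6 353.5] 8
station [ 141.6 -532.1] [445.8 354.6] 12
station [ 
[... 1183 characters left out ...]
5.1 346.2] 16
crate [ 141.7 -517.2] [432.7 350.4] 30
crate [150.9 520.7] [ 53.1 350. ] 8
crate [ 141.3 -489.4] [422.9 350.7] 9
crate [141.4 452.5] [ 78.6 353.5] 8
crate [ 130.4 -553.4] [445.8 354.6] 12
crate [ 118.4 -429.5] [402.1 359.5] 11
crate [ 126.5 -603.9] [463.7 355.9] 9
crate [ 116.9 -647.9] [479.4 359.4] 26
crate [ 119.6 -565.7] [450.4 358.6] 8
crate [ 116.  -418.9] [398.4 360.5] 8
crate [ 114.1 -490. ] [423.7 361. ] 10
crate [ 100.7 -659.1] [483.9 365.5] 8
crate [  62.1 -387.2] [388.  381.4] 8
crate [  61.2 -432.5] [404.3 381.6] 9
now [489.7 263.9 124.7] phi -0.045 tiltrp -0.001 -0.001 gap 55.9 t 13.2 F [ 0.2  0.1 -0. ]
(558.5, 19.7, 125.0, 0.28) -> [-24.09   7.97  -0.03] rz -0.325
```

View pics/cur.png

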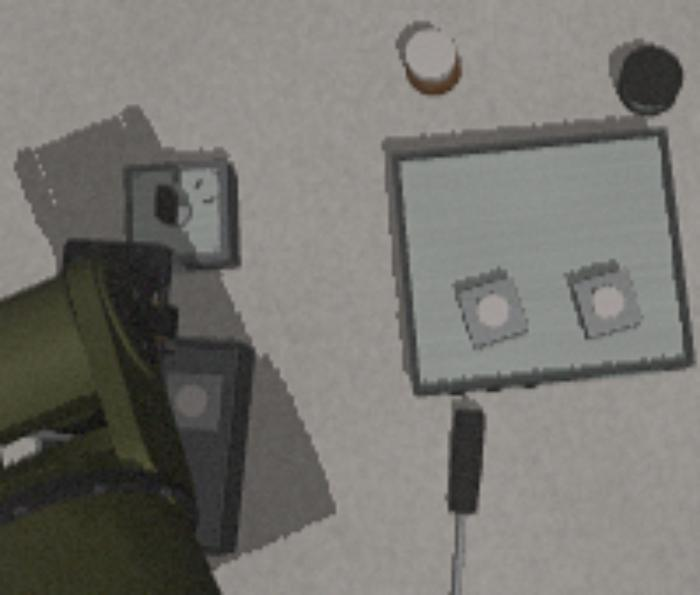

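servo_tool:
  series:
    - [-2.5,0.8,0,0,0,-0.04]
    - [-5.5,1.8,0,0,0,-0.08]
    - [-8.5,2.8,0,0,0,-0.12]
    - [-11.5,3.8,0,0,0,-0.16]
    - [-14.5,4.8,0,0,0,-0.2]
    - [-17.5,5.8,0,0,0,-0.24]
    - [-20.5,6.8,0,0,0,-0.28]
    - [-22.5,7.4,0,0,0,-0.325]
    - [-24.1,8,0,0,0,-0.325]
    - [-24.1,8,0,0,0,-0.325]
  gripper: 6.1

```text
clock: 13.98
eef_pos: [558.6, 16.9, 122.7]
eef_rot: [-3.14, -0.0, 1.848]
wrist_force: [-0.7, -0.6, 0.8]
finger_gap: 61.2
```

servo_tool:
  series:
    - [0,0,0,0,0,0]
    - [0,0,1.5,0,0,0]
    - [0,0,3,0,0,0]
    - [0,0,4.5,0,0,0]
    - [0,0,4.5,0,0,0]
    - [0,0,5,0,0,0]
    - [0,0,6,0,0,0]
    - [0,0,7,0,0,0]
    - [0,0,7,0,0,0]
    - [0,0,7,0,0,0]

```text
clock: 14.82
eef_pos: [558.3, 19.6, 53.6]
eef_rot: [-3.141, -0.0, 1.851]
wrist_force: [0.9, -0.1, -0.4]
finger_gap: 60.8
```

```bash
python3 plan.py 558.5,19.7,54,.28
```

```text
now [558.3  19.6  53.6] phi 0.280 tiltrp -0.001 -0.000 gap 60.8 t 14.8 F [ 0.9 -0.1 -0.4]
(558.5, 19.7, 54.0, 0.28) -> [ 0.01  0.02 -0.04] rz 0.000
```

Accurate. Close, lift.

servo_tool:
  series:
    - [0,0,0,0,0,0]
    - [0,0,0,0,0,0]
    - [0,0,0,0,0,0]
    - [0,0,0,0,0,0]
    - [0,0,0,0,0,0]
    - [0,0,0,0,0,0]
    - [0,0,-2,0,0,0]
    - [0,0,-4,0,0,0]
    - [0,0,-6,0,0,0]
    - [0,0,-8,0,0,0]
  gripper: 3

```text
clock: 15.65
eef_pos: [558.3, 19.5, 134.7]
eef_rot: [-3.141, -0.0, 1.851]
wrist_force: [-0.4, -0.2, -0.6]
finger_gap: 45.8
```

```bash
python3 plan.py 422.5,333.6,133,-.045
```

```text
now [558.3  19.5 134.7] phi 0.280 tiltrp -0.001 -0.000 gap 45.8 t 15.7 F [-0.4 -0.2 -0.6]
(422.5, 333.6, 133.0, -0.045) -> [33.94 -4.37  0.17] rz 0.325
```

servo_tool:
  series:
    - [3,-0.4,0,0,0,0.04]
    - [6.5,-0.8,0,0,0,0.08]
    - [10,-1.3,0,0,0,0.12]
    - [13.6,-1.8,0,0,0,0.16]
    - [17.2,-2.2,0,0,0,0.2]
    - [20.8,-2.7,0,0,0,0.24]
    - [24.4,-3.1,0,0,0,0.28]
    - [28,-3.6,0,0,0,0.325]
    - [31.5,-4.1,0,0,0,0.325]
    - [33.9,-4.4,0,0,0,0.325]

```text
clock: 16.48
eef_pos: [421.0, 335.4, 133.9]
eef_rot: [-3.141, -0.0, 1.527]
wrist_force: [0.4, -0.7, -1.2]
finger_gap: 45.7
```

servo_tool:
  series:
    - [0,0,0,0,0,0]
    - [0,0,0,0,0,0]
    - [0,0,2,0,0,0]
    - [0,0,4,0,0,0]
    - [0,0,6,0,0,0]
    - [0,0,6,0,0,0]
    - [0,0,6,0,0,0]
    - [0,0,6,0,0,0]
    - [0,0,6,0,0,0]
    - [0,0,6,0,0,0]

```text
clock: 17.32
eef_pos: [423.2, 333.3, 75.2]
eef_rot: [3.14, -0.001, 1.526]
wrist_force: [-0.4, 0.1, -0.9]
finger_gap: 45.7
```

```bash
python3 plan.py 422.5,333.6,15,-.045
```

```text
now [423.2 333.3  75.2] phi -0.045 tiltrp -0.001 -0.001 gap 45.7 t 17.3 F [-0.4  0.1 -0.9]
(422.5, 333.6, 15.0, -0.045) -> [ 0.03 -0.07  6.02] rz -0.000
```

servo_tool:
  series:
    - [0,0,2,0,0,0]
    - [0,0,4,0,0,0]
    - [0,0,5.5,0,0,0]
    - [0,0,6,0,0,0]
    - [0,0,6,0,0,0]
    - [0,0,6,0,0,0]
    - [0,0,6,0,0,0]
    - [0,0,6,0,0,0]
    - [0,0,6,0,0,0]
    - [0,0,6,0,0,0]

```text
clock: 18.15
eef_pos: [422.8, 333.2, 14.4]
eef_rot: [3.141, -0.0, 1.526]
wrist_force: [0.5, -0.2, -0.7]
finger_gap: 46.1
```

servo_tool:
  series:
    - [0,0,0,0,0,0]
    - [0,0,0,0,0,0]
    - [0,0,0,0,0,0]
    - [0,0,-1,0,0,0]
    - [0,0,-3,0,0,0]
    - [0,0,-5,0,0,0]
    - [0,0,-7,0,0,0]
    - [0,0,-9,0,0,0]
    - [0,0,-11,0,0,0]
    - [0,0,-11,0,0,0]
  gripper: 5.6

```text
clock: 18.98
eef_pos: [424.0, 334.1, 128.6]
eef_rot: [3.137, -0.004, 1.526]
wrist_force: [0.8, 1.2, 0.1]
finger_gap: 56.1
```

```bash
sed -i 's/if st\[4\]<45:/if st[4]<45 and ((name=="station" and 500<w[0]<710 and -140<w[1]<110) or (name=="crate" and 370<w[0]<545 and 220<w[1]<380)):/' discs.py
python3 discs.py; python3 plan.py 566.4,-72.9,125,.26
```

```text
now [422.8 333.2 124.7] phi -0.045 tiltrp -0.001 -0.001 gap 56.3 t 19.1 F [-0.1 -1.3 -0. ]
(566.4, -72.9, 125.0, 0.26) -> [-3.993e+01  1.617e+01 -3.000e-02] rz -0.305
```

View pics/curs.png

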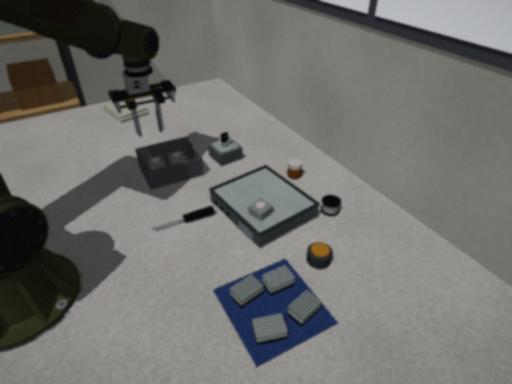

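servo_tool:
  series:
    - [-3,1.2,0,0,0,-0.03]
    - [-6.8,2.8,0,0,0,-0.06]
    - [-10.6,4.3,0,0,0,-0.09]
    - [-14.4,5.8,0,0,0,-0.12]
    - [-18.2,7.4,0,0,0,-0.15]
    - [-22,8.9,0,0,0,-0.18]
    - [-25.8,10.4,0,0,0,-0.21]
    - [-29.6,12,0,0,0,-0.24]
    - [-32.5,13.2,0,0,0,-0.27]
    - [-35,14.2,0,0,0,-0.3]
  gripper: 6.1

```text
clock: 19.92
eef_pos: [548.6, -25.3, 122.8]
eef_rot: [-3.14, -0.001, 1.826]
wrist_force: [-0.0, 0.9, -0.5]
finger_gap: 61.1
```

```bash
python3 plan.py 566.4,-72.9,53.5,.26
```

```text
now [548.6 -25.3 122.8] phi 0.255 tiltrp -0.002 -0.001 gap 61.1 t 19.9 F [-0.   0.9 -0.5]
(566.4, -72.9, 53.5, 0.26) -> [-5.05  0.52  6.93] rz -0.005
```

servo_tool:
  series:
    - [-2,0.2,0,0,0,-0.005]
    - [-4,0.3,0,0,0,-0.005]
    - [-5.3,0.4,0.5,0,0,-0.005]
    - [-5.3,0.4,2,0,0,-0.005]
    - [-5.3,0.4,3.5,0,0,-0.005]
    - [-5.3,0.4,4.5,0,0,-0.005]
    - [-5.3,0.4,4.5,0,0,-0.005]
    - [-5.3,0.4,4.5,0,0,-0.005]
    - [-5.3,0.4,4.5,0,0,-0.005]
    - [-5.3,0.4,4.5,0,0,-0.005]

```text
clock: 20.75
eef_pos: [566.4, -73.0, 79.9]
eef_rot: [3.14, 0.001, 1.831]
wrist_force: [0.6, 0.3, 0.8]
finger_gap: 61.4
```

```bash
python3 plan.py 566.4,-72.9,53.5,.26
```

```text
now [566.4 -73.   79.9] phi 0.260 tiltrp -0.001 0.001 gap 61.4 t 20.8 F [0.6 0.3 0.8]
(566.4, -72.9, 53.5, 0.26) -> [0.01 0.   2.64] rz 0.000
```

servo_tool:
  series:
    - [0,0,1,0,0,0]
    - [0,0,2,0,0,0]
    - [0,0,2.6,0,0,0]
    - [0,0,2.6,0,0,0]
    - [0,0,2.6,0,0,0]
    - [0,0,2.6,0,0,0]
    - [0,0,2.6,0,0,0]
    - [0,0,2.6,0,0,0]
    - [0,0,2.6,0,0,0]
    - [0,0,2.6,0,0,0]

```text
clock: 21.58
eef_pos: [566.1, -73.2, 53.2]
eef_rot: [3.141, 0.0, 1.831]
wrist_force: [1.0, 0.5, 1.0]
finger_gap: 60.7
```

servo_tool:
  series:
    - [0,0,0,0,0,0]
    - [0,0,0,0,0,0]
    - [0,0,0,0,0,0]
    - [0,0,0,0,0,0]
    - [0,0,0,0,0,0]
    - [0,0,0,0,0,0]
    - [0,0,-2,0,0,0]
    - [0,0,-4,0,0,0]
    - [0,0,-6,0,0,0]
    - [0,0,-8,0,0,0]
  gripper: 3

```text
clock: 22.42
eef_pos: [565.7, -73.1, 133.8]
eef_rot: [-3.141, -0.0, 1.831]
wrist_force: [0.7, 0.2, -0.4]
finger_gap: 46.0
```

```bash
python3 plan.py 419.5,267,133,-.045
```

```text
now [565.7 -73.1 133.8] phi 0.260 tiltrp -0.001 -0.000 gap 46.0 t 22.4 F [ 0.7  0.2 -0.4]
(419.5, 267.0, 133.0, -0.045) -> [36.63 -5.39  0.08] rz 0.305
```

servo_tool:
  series:
    - [3,-0.4,0,0,0,0.03]
    - [7,-1,0,0,0,0.07]
    - [11,-1.6,0,0,0,0.11]
    - [15,-2.2,0,0,0,0.15]
    - [19,-2.8,0,0,0,0.19]
    - [23,-3.4,0,0,0,0.23]
    - [27,-4,0,0,0,0.27]
    - [31,-4.6,0,0,0,0.305]
    - [34.5,-5.1,0,0,0,0.305]
    - [36.6,-5.4,0,0,0,0.305]

```text
clock: 23.25
eef_pos: [418.0, 269.3, 133.1]
eef_rot: [-3.141, -0.0, 1.527]
wrist_force: [0.6, -0.6, -1.4]
finger_gap: 45.7
```

servo_tool:
  series:
    - [0,0,0,0,0,0]
    - [0,0,0,0,0,0]
    - [0,0,2,0,0,0]
    - [0,0,4,0,0,0]
    - [0,0,6,0,0,0]
    - [0,0,6,0,0,0]
    - [0,0,6,0,0,0]
    - [0,0,6,0,0,0]
    - [0,0,6,0,0,0]
    - [0,0,6,0,0,0]

```text
clock: 24.08
eef_pos: [420.3, 266.7, 74.1]
eef_rot: [3.14, -0.001, 1.526]
wrist_force: [-1.0, -0.4, -0.9]
finger_gap: 45.7
```

```bash
python3 plan.py 419.5,267,15,-.045
```

```text
now [420.3 266.7  74.1] phi -0.045 tiltrp -0.002 -0.001 gap 45.7 t 24.1 F [-1.  -0.4 -0.9]
(419.5, 267.0, 15.0, -0.045) -> [ 0.02 -0.08  5.91] rz -0.000
```

servo_tool:
  series:
    - [0,0,2,0,0,0]
    - [0,0,4,0,0,0]
    - [0,0,5.5,0,0,0]
    - [0,0,5.9,0,0,0]
    - [0,0,5.9,0,0,0]
    - [0,0,5.9,0,0,0]
    - [0,0,5.9,0,0,0]
    - [0,0,5.9,0,0,0]
    - [0,0,5.9,0,0,0]
    - [0,0,5.9,0,0,0]

```text
clock: 24.92
eef_pos: [419.9, 266.8, 14.5]
eef_rot: [3.141, -0.0, 1.526]
wrist_force: [0.4, -0.4, -0.7]
finger_gap: 45.9
```

servo_tool:
  series:
    - [0,0,0,0,0,0]
    - [0,0,0,0,0,0]
    - [0,0,0,0,0,0]
    - [0,0,-1,0,0,0]
    - [0,0,-3,0,0,0]
    - [0,0,-5,0,0,0]
    - [0,0,-7,0,0,0]
    - [0,0,-9,0,0,0]
    - [0,0,-11,0,0,0]
    - [0,0,-11,0,0,0]
  gripper: 5.6

```text
clock: 25.75
eef_pos: [421.1, 267.4, 128.4]
eef_rot: [3.136, -0.003, 1.526]
wrist_force: [0.7, 0.7, -0.2]
finger_gap: 56.2
```

```bash
cat > fins.py <<'E'
from meas import *
c=camera("top");p=c["pixels"].astype(int);R,G,B=p[...,0],p[...,1],p[...,2]
reg=np.zeros(R.shape,bool);reg[204:267,317:381]=1
# bright-ish fins, closed over the gaps
m=reg&(B-R<14)&(R>60)
m=cv2.morphologyEx(m.astype(np.uint8),cv2.MORPH_CLOSE,np.ones((3,3)))>0
for q,ce,s in comps(m,120,2000):
    rc,sz,a=worldrect(c,q,33)
    print("fin px",ce.round(1),s[4],"rect",np.round(rc,1),np.round(sz,1),"a %.2f"%a,"cent",ray(c,*ce,33).round(1))
cv2.imwrite("pics/fin.png",cv2.resize(c["pixels"][198:272,310:388,::-1],(780,740),interpolation=cv2.INTER_NEAREST)[:600] if 0 else cv2.resize(c["pixels"][198:272,310:388,::-1],(624,592),interpolation=cv2.INTER_NEAREST))
E
python3 fins.py; python3 discs.py; python3 plan.py
```

```text
fin px [365.  218.5] 290 rect [ 507.8 -341.8] [42.5 59.4] a 0.24 cent [ 508.1 -342. ]
fin px [335.6 220.8] 289 rect [ 501.6 -255.2] [38.2 60.9] a -0.03 cent [ 501.  -255.6]
fin px [333.  246.5] 290 rect [ 427.4 -245.7] [40.3 59.4] a 0.15 cent [ 427.2 -245.7]
fin px [368.2 249.1] 298 rect [ 420.8 -347.2] [42.3 61.1] a -0.30 cent [ 420.2 -347.8]
now [419.5 266.5 123.8] phi -0.045 tiltrp -0.000 0.000 gap 56.3 t 25.9 F [ 0.3 -1.3 -0.7]
```

View pics/fin.png

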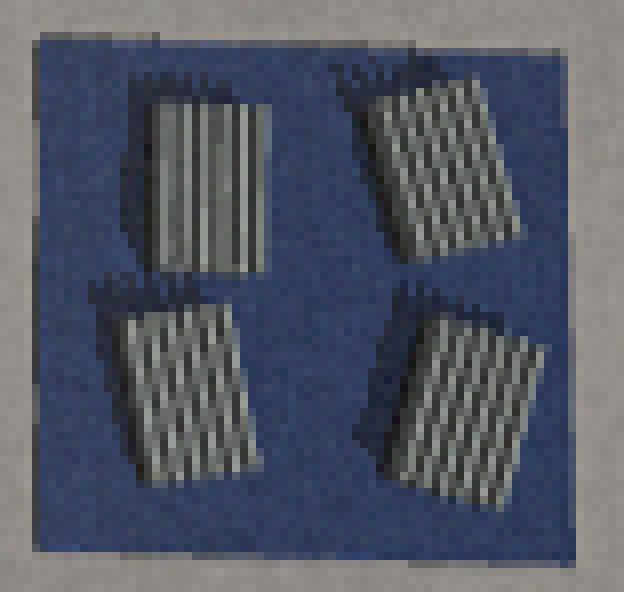

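View pics/curs.png

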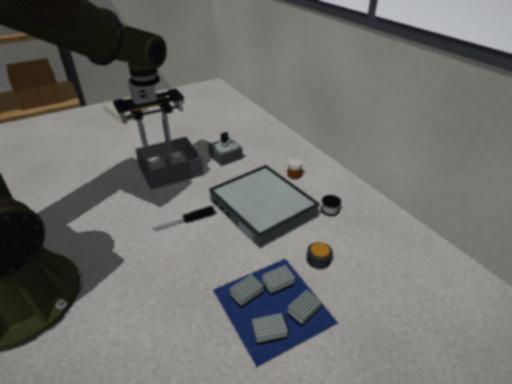

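```bash
python3 plan.py 501.5,-255.3,120,-1.6
```

```text
now [419.5 266.5 123.8] phi -0.045 tiltrp -0.000 0.000 gap 56.3 t 25.9 F [ 0.3 -1.3 -0.7]
(501.5, -255.3, 120.0, -1.6) -> [-51.76  10.54   0.38] rz 1.555
```

servo_tool:
  series:
    - [-4,0.7,0,0,0,0.12]
    - [-8,1.3,0,0,0,0.24]
    - [-12,1.9,0,0,0,0.36]
    - [-16,2.5,0,0,0,0.48]
    - [-20,3,0,0,0,0.6]
    - [-24,3.7,0,0,0,0.72]
    - [-28,4.3,0,0,0,0.84]
    - [-32,5,0,0,0,0.96]
    - [-36,5.6,0,0,0,1.08]
    - [-39,6,0,0,0,1.2]

```text
clock: 26.73
eef_pos: [461.5, -128.4, 123.0]
eef_rot: [-3.141, 0.001, 0.319]
wrist_force: [0.9, 1.2, -1.3]
finger_gap: 55.8
```

```bash
python3 plan.py 501.5,-255.3,120,-1.6
```

```text
now [ 461.5 -128.4  123. ] phi -1.252 tiltrp -0.001 0.001 gap 55.8 t 26.7 F [ 0.9  1.2 -1.3]
(501.5, -255.3, 120.0, -1.6) -> [-0.18 13.31  0.3 ] rz 0.348
```

servo_tool:
  series:
    - [0,3,0,0,0,0.08]
    - [0,6,0,0,0,0.16]
    - [0,9,0,0,0,0.24]
    - [-0.1,11.5,0,0,0,0.32]
    - [-0.2,13.2,0,0,0,0.35]
    - [-0.2,13.2,2,0,0,0.35]
    - [-0.2,13.2,4,0,0,0.35]
    - [-0.2,13.2,6,0,0,0.35]
    - [-0.2,13.2,7,0,0,0.35]
    - [-0.2,13.2,7,0,0,0.35]

```text
clock: 27.57
eef_pos: [501.0, -250.5, 51.1]
eef_rot: [-3.139, 0.005, -0.024]
wrist_force: [-0.3, 0.5, 0.0]
finger_gap: 56.1
```

```bash
python3 plan.py 501.5,-255.3,11,-1.6
```

```text
now [ 501.  -250.5   51.1] phi -1.595 tiltrp -0.003 0.005 gap 56.1 t 27.6 F [-0.3  0.5  0. ]
(501.5, -255.3, 11.0, -1.6) -> [0.06 0.48 4.01] rz 0.005
```

servo_tool:
  series:
    - [0,0.4,0,0,0,0]
    - [0,0.4,0.5,0,0,0]
    - [0,0.4,1.5,0,0,0]
    - [0,0.4,2.5,0,0,0]
    - [0,0.4,3.5,0,0,0]
    - [0,0.4,4,0,0,0]
    - [0,0.4,4,0,0,0]
    - [0,0.4,4,0,0,0]
    - [0,0.4,4,0,0,0]
    - [0,0.4,4,0,0,0]

```text
clock: 28.4
eef_pos: [502.6, -255.5, 14.5]
eef_rot: [3.141, -0.001, -0.024]
wrist_force: [0.1, 0.7, 0.0]
finger_gap: 56.0
```

servo_tool:
  series:
    - [0,0,0,0,0,0]
    - [0,0,0,0,0,0]
    - [0,0,0,0,0,0]
    - [0,0,0,0,0,0]
    - [0,0,0,0,0,0]
    - [0,0,0,0,0,0]
    - [0,0,-2,0,0,0]
    - [0,0,-4,0,0,0]
    - [0,0,-7,0,0,0]
    - [0,0,-10,0,0,0]
  gripper: 2.4

```text
clock: 29.23
eef_pos: [501.8, -255.0, 114.5]
eef_rot: [-3.141, 0.002, -0.024]
wrist_force: [0.4, -0.2, -1.7]
finger_gap: 37.4
```

```bash
python3 plan.py 645,35,115,-1.464
```

```text
now [ 501.8 -255.   114.5] phi -1.595 tiltrp -0.001 0.002 gap 37.4 t 29.2 F [ 0.4 -0.2 -1.7]
(645.0, 35.0, 115.0, -1.464) -> [ 13.61 -29.34  -0.05] rz -0.131
```

servo_tool:
  series:
    - [1.2,-2.6,0,0,0,-0.02]
    - [2.8,-6,0,0,0,-0.04]
    - [4.4,-9.5,0,0,0,-0.06]
    - [6,-13,0,0,0,-0.08]
    - [7.6,-16.5,0,0,0,-0.1]
    - [9.2,-20,0,0,0,-0.13]
    - [10.8,-23.4,0,0,0,-0.13]
    - [12.4,-26.8,0,0,0,-0.13]
    - [13.6,-29.3,0,0,0,-0.13]
    - [13.6,-29.3,0,0,0,-0.13]

```text
clock: 30.07
eef_pos: [646.4, 39.0, 113.4]
eef_rot: [-3.141, 0.0, 0.11]
wrist_force: [-1.0, 0.5, -1.4]
finger_gap: 37.7
```

servo_tool:
  series:
    - [0,0,0,0,0,0]
    - [0,0,0.5,0,0,0]
    - [0,0,1.5,0,0,0]
    - [0,0,2.5,0,0,0]
    - [0,0,3.5,0,0,0]
    - [0,0,4.5,0,0,0]
    - [0,0,5,0,0,0]
    - [0,0,5,0,0,0]
    - [0,0,5,0,0,0]
    - [0,0,5,0,0,0]

```text
clock: 30.9
eef_pos: [645.7, 34.2, 64.5]
eef_rot: [3.142, -0.001, 0.106]
wrist_force: [0.6, 0.0, -0.3]
finger_gap: 37.8
```

```bash
python3 plan.py 645,35,57.5,-1.464
```

```text
now [645.7  34.2  64.5] phi -1.465 tiltrp -0.000 -0.001 gap 37.8 t 30.9 F [ 0.6  0.  -0.3]
(645.0, 35.0, 57.5, -1.464) -> [-0.06 -0.08  0.7 ] rz -0.001
```

servo_tool:
  series:
    - [0,0,0.3,0,0,0]
    - [0,0,0.6,0,0,0]
    - [0,0,0.7,0,0,0]
    - [0,0,0.7,0,0,0]
    - [0,0,0.7,0,0,0]
    - [0,0,0.7,0,0,0]
    - [0,0,0.7,0,0,0]
    - [0,0,0.7,0,0,0]
    - [0,0,0.7,0,0,0]
    - [0,0,0.7,0,0,0]

```text
clock: 31.73
eef_pos: [645.4, 34.3, 57.1]
eef_rot: [3.142, -0.0, 0.106]
wrist_force: [0.8, -0.1, -0.5]
finger_gap: 37.9
```

servo_tool:
  series:
    - [0,0,0,0,0,0]
    - [0,0,0,0,0,0]
    - [0,0,0,0,0,0]
    - [0,0,0,0,0,0]
    - [0,0,-1,0,0,0]
    - [0,0,-2.5,0,0,0]
    - [0,0,-4,0,0,0]
    - [0,0,-5.5,0,0,0]
    - [0,0,-6.5,0,0,0]
    - [0,0,-6.5,0,0,0]
  gripper: 5.4

```text
clock: 32.57
eef_pos: [646.4, 34.3, 125.0]
eef_rot: [3.141, -0.004, 0.106]
wrist_force: [-0.6, -0.8, 1.2]
finger_gap: 54.1
```

```bash
python3 fins.py; python3 discs.py;python3 plan.py 508,-342,120,-1.33
```

```text
fin px [364.8 218.5] 294 rect [ 508.5 -341.3] [42.9 59.5] a 0.25 cent [ 508.1 -341.4]
fin px [332.9 246.6] 292 rect [ 427.3 -245.5] [40.8 59.4] a 0.15 cent [ 427.1 -245.6]
fin px [367.9 249. ] 310 rect [ 420.8 -346.9] [42.5 61.1] a -0.29 cent [ 420.3 -346.9]
now [645.1  34.3 121.3] phi -1.465 tiltrp -0.000 0.001 gap 54.0 t 32.7 F [-0.5  0.1  0.4]
(508.0, -342.0, 120.0, -1.33) -> [-17.6   35.97   0.13] rz -0.135
```

View pics/curs.png

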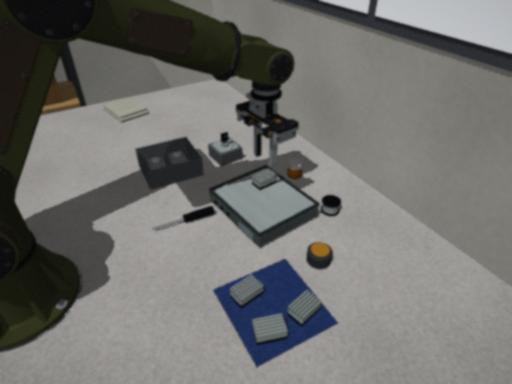

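Module A sits on the plate. Next B.

servo_tool:
  series:
    - [-1.7,3.4,0,0,0,-0.02]
    - [-3.5,7.2,0,0,0,-0.04]
    - [-5.4,11,0,0,0,-0.06]
    - [-7.2,14.8,0,0,0,-0.08]
    - [-9.1,18.6,0,0,0,-0.1]
    - [-11,22.4,0,0,0,-0.12]
    - [-12.8,26.2,0,0,0,-0.135]
    - [-14.7,30,0,0,0,-0.135]
    - [-16.4,33.5,0,0,0,-0.135]
    - [-17.6,36,0,0,0,-0.135]

```text
clock: 33.55
eef_pos: [506.5, -345.0, 121.0]
eef_rot: [-3.141, 0.001, 0.239]
wrist_force: [0.2, 0.3, -0.8]
finger_gap: 53.9
```

servo_tool:
  series:
    - [0,0,0,0,0,0]
    - [0,0,0,0,0,0]
    - [0,0,2,0,0,0]
    - [0,0,4,0,0,0]
    - [0,0,6,0,0,0]
    - [0,0,6.5,0,0,0]
    - [0,0,6.5,0,0,0]
    - [0,0,6.5,0,0,0]
    - [0,0,6.5,0,0,0]
    - [0,0,6.5,0,0,0]

```text
clock: 34.38
eef_pos: [509.0, -342.4, 58.3]
eef_rot: [3.14, -0.001, 0.241]
wrist_force: [-0.5, 1.0, 0.6]
finger_gap: 54.1
```

```bash
python3 plan.py 508,-342,13,-1.33
```

```text
now [ 509.  -342.4   58.3] phi -1.330 tiltrp -0.001 -0.001 gap 54.1 t 34.4 F [-0.5  1.   0.6]
(508.0, -342.0, 13.0, -1.33) -> [-0.09 -0.07  4.53] rz 0.000
```

servo_tool:
  series:
    - [0,0,1.5,0,0,0]
    - [0,0,3,0,0,0]
    - [0,0,4,0,0,0]
    - [0,0,4.5,0,0,0]
    - [0,0,4.5,0,0,0]
    - [0,0,4.5,0,0,0]
    - [0,0,4.5,0,0,0]
    - [0,0,4.5,0,0,0]
    - [0,0,4.5,0,0,0]
    - [0,0,4.5,0,0,0]

```text
clock: 35.22
eef_pos: [508.6, -342.4, 12.5]
eef_rot: [3.141, -0.0, 0.241]
wrist_force: [0.3, -0.3, -0.4]
finger_gap: 54.4
```

servo_tool:
  series:
    - [0,0,0,0,0,0]
    - [0,0,0,0,0,0]
    - [0,0,0,0,0,0]
    - [0,0,0,0,0,0]
    - [0,0,0,0,0,0]
    - [0,0,0,0,0,0]
    - [0,0,-2,0,0,0]
    - [0,0,-4,0,0,0]
    - [0,0,-7,0,0,0]
    - [0,0,-10,0,0,0]
  gripper: 2.4

```text
clock: 36.05
eef_pos: [507.9, -341.9, 112.4]
eef_rot: [-3.14, 0.001, 0.241]
wrist_force: [0.7, 0.3, -1.7]
finger_gap: 37.8
```

```bash
python3 plan.py 655.5,-63,113.5,-1.464
```

```text
now [ 507.9 -341.9  112.4] phi -1.330 tiltrp -0.002 0.001 gap 37.8 t 36.0 F [ 0.7  0.3 -1.7]
(655.5, -63.0, 113.5, -1.464) -> [ 20.98 -23.56  -0.11] rz 0.134
```

servo_tool:
  series:
    - [2,-2.2,0,0,0,0.02]
    - [4.4,-5,0,0,0,0.04]
    - [6.9,-7.8,0,0,0,0.06]
    - [9.4,-10.6,0,0,0,0.08]
    - [11.9,-13.4,0,0,0,0.1]
    - [14.4,-16.2,0,0,0,0.134]
    - [16.8,-18.9,0,0,0,0.134]
    - [19.1,-21.5,0,0,0,0.134]
    - [21,-23.6,0,0,0,0.134]
    - [21,-23.6,0,0,0,0.134]

```text
clock: 36.88
eef_pos: [657.4, -58.1, 111.5]
eef_rot: [-3.141, 0.0, 0.111]
wrist_force: [0.1, 0.7, -0.9]
finger_gap: 37.7
```

servo_tool:
  series:
    - [0,0,0,0,0,0]
    - [0,0,0.5,0,0,0]
    - [0,0,1.5,0,0,0]
    - [0,0,2.5,0,0,0]
    - [0,0,3.5,0,0,0]
    - [0,0,4.5,0,0,0]
    - [0,0,5.2,0,0,0]
    - [0,0,5.2,0,0,0]
    - [0,0,5.2,0,0,0]
    - [0,0,5.2,0,0,0]

```text
clock: 37.72
eef_pos: [656.4, -63.1, 60.5]
eef_rot: [3.141, -0.001, 0.107]
wrist_force: [0.4, 0.8, -1.1]
finger_gap: 37.8
```

```bash
python3 plan.py 655.5,-63,55.5,-1.464
```

```text
now [656.4 -63.1  60.5] phi -1.464 tiltrp -0.000 -0.001 gap 37.8 t 37.7 F [ 0.4  0.8 -1.1]
(655.5, -63.0, 55.5, -1.464) -> [-0.08 -0.02  0.5 ] rz 0.000
```

servo_tool:
  series:
    - [0,0,0.3,0,0,0]
    - [0,0,0.5,0,0,0]
    - [0,0,0.5,0,0,0]
    - [0,0,0.5,0,0,0]
    - [0,0,0.5,0,0,0]
    - [0,0,0.5,0,0,0]
    - [0,0,0.5,0,0,0]
    - [0,0,0.5,0,0,0]
    - [0,0,0.5,0,0,0]
    - [0,0,0.5,0,0,0]

```text
clock: 38.55
eef_pos: [656.1, -63.1, 55.1]
eef_rot: [3.142, -0.0, 0.107]
wrist_force: [0.3, -0.4, -1.9]
finger_gap: 38.0
```

servo_tool:
  series:
    - [0,0,0,0,0,0]
    - [0,0,0,0,0,0]
    - [0,0,0,0,0,0]
    - [0,0,0,0,0,0]
    - [0,0,-1,0,0,0]
    - [0,0,-2.5,0,0,0]
    - [0,0,-4,0,0,0]
    - [0,0,-5.5,0,0,0]
    - [0,0,-6.5,0,0,0]
    - [0,0,-6.5,0,0,0]
  gripper: 5.4

```text
clock: 39.38
eef_pos: [657.1, -63.2, 123.0]
eef_rot: [3.141, -0.004, 0.107]
wrist_force: [0.8, 0.7, 0.2]
finger_gap: 53.6
```

```bash
python3 fins.py; python3 discs.py;python3 plan.py 427.3,-245.6,120,-1.42
```

```text
fin px [333.  246.6] 289 rect [ 426.9 -245.8] [40.3 58.5] a 0.15 cent [ 427.  -245.8]
fin px [367.9 249. ] 309 rect [ 420.8 -346.9] [42.5 61.1] a -0.29 cent [ 420.3 -347. ]
now [655.7 -63.  119.3] phi -1.464 tiltrp -0.000 0.001 gap 53.9 t 39.5 F [-0.8 -0.4 -0.2]
(427.3, -245.6, 120.0, -1.42) -> [-24.66  15.72  -0.07] rz -0.044
```

View pics/curs.png

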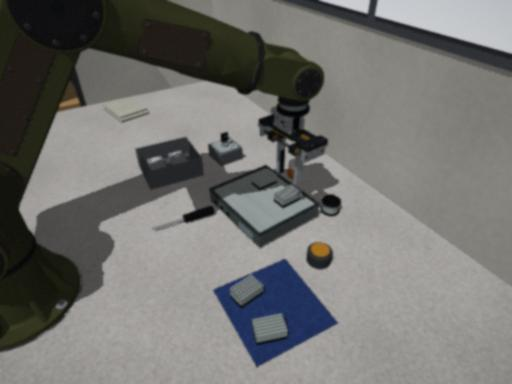

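servo_tool:
  series:
    - [-2.4,1.5,0,0,0,-0.01]
    - [-5.2,3.3,0,0,0,-0.02]
    - [-8.1,5.2,0,0,0,-0.044]
    - [-11,7,0,0,0,-0.044]
    - [-13.9,8.9,0,0,0,-0.044]
    - [-16.8,10.7,0,0,0,-0.044]
    - [-19.7,12.6,0,0,0,-0.044]
    - [-22.4,14.3,0,0,0,-0.044]
    - [-24.7,15.7,0,0,0,-0.044]
    - [-24.7,15.7,0,0,0,-0.044]

```text
clock: 40.37
eef_pos: [424.1, -247.3, 119.3]
eef_rot: [-3.141, 0.002, 0.148]
wrist_force: [0.5, 0.2, 0.5]
finger_gap: 54.1
```

servo_tool:
  series:
    - [0,0,0,0,0,0]
    - [0,0,1,0,0,0]
    - [0,0,3,0,0,0]
    - [0,0,5,0,0,0]
    - [0,0,6.5,0,0,0]
    - [0,0,6.5,0,0,0]
    - [0,0,6.5,0,0,0]
    - [0,0,6.5,0,0,0]
    - [0,0,6.5,0,0,0]
    - [0,0,6.5,0,0,0]

```text
clock: 41.2
eef_pos: [427.7, -245.6, 55.8]
eef_rot: [3.141, -0.001, 0.151]
wrist_force: [0.2, 0.3, -0.3]
finger_gap: 54.3
```

```bash
python3 plan.py 427.3,-245.6,13,-1.42
```

```text
now [ 427.7 -245.6   55.8] phi -1.420 tiltrp -0.001 -0.001 gap 54.3 t 41.2 F [ 0.2  0.3 -0.3]
(427.3, -245.6, 13.0, -1.42) -> [-0.04 -0.    4.28] rz 0.000
```

servo_tool:
  series:
    - [0,0,1.5,0,0,0]
    - [0,0,3,0,0,0]
    - [0,0,4,0,0,0]
    - [0,0,4.3,0,0,0]
    - [0,0,4.3,0,0,0]
    - [0,0,4.3,0,0,0]
    - [0,0,4.3,0,0,0]
    - [0,0,4.3,0,0,0]
    - [0,0,4.3,0,0,0]
    - [0,0,4.3,0,0,0]

```text
clock: 42.03
eef_pos: [427.4, -245.6, 12.4]
eef_rot: [3.141, -0.0, 0.151]
wrist_force: [-0.3, 0.3, -0.0]
finger_gap: 53.5
```

servo_tool:
  series:
    - [0,0,0,0,0,0]
    - [0,0,0,0,0,0]
    - [0,0,0,0,0,0]
    - [0,0,0,0,0,0]
    - [0,0,0,0,0,0]
    - [0,0,0,0,0,0]
    - [0,0,-2,0,0,0]
    - [0,0,-4,0,0,0]
    - [0,0,-7,0,0,0]
    - [0,0,-10,0,0,0]
  gripper: 2.4

```text
clock: 42.87
eef_pos: [426.7, -245.1, 112.7]
eef_rot: [-3.14, 0.001, 0.151]
wrist_force: [-0.3, -0.1, -1.0]
finger_gap: 37.6
```

```bash
python3 plan.py 559.6,25.6,113.5,-1.464
```

```text
now [ 426.7 -245.1  112.7] phi -1.420 tiltrp -0.001 0.001 gap 37.6 t 42.9 F [-0.3 -0.1 -1. ]
(559.6, 25.6, 113.5, -1.464) -> [ 17.21 -24.76  -0.08] rz 0.044
```

servo_tool:
  series:
    - [1.7,-2.4,0,0,0,0.01]
    - [3.6,-5.2,0,0,0,0.02]
    - [5.6,-8.1,0,0,0,0.044]
    - [7.6,-11,0,0,0,0.044]
    - [9.6,-13.9,0,0,0,0.044]
    - [11.6,-16.8,0,0,0,0.044]
    - [13.6,-19.6,0,0,0,0.044]
    - [15.6,-22.4,0,0,0,0.044]
    - [17.2,-24.8,0,0,0,0.044]
    - [17.2,-24.8,0,0,0,0.044]

```text
clock: 43.7
eef_pos: [561.1, 29.6, 111.7]
eef_rot: [-3.141, -0.0, 0.11]
wrist_force: [0.2, -0.3, -0.9]
finger_gap: 37.8
```

servo_tool:
  series:
    - [0,0,0,0,0,0]
    - [0,0,0.5,0,0,0]
    - [0,0,1.5,0,0,0]
    - [0,0,2.5,0,0,0]
    - [0,0,3.5,0,0,0]
    - [0,0,4.5,0,0,0]
    - [0,0,5.2,0,0,0]
    - [0,0,5.2,0,0,0]
    - [0,0,5.2,0,0,0]
    - [0,0,5.2,0,0,0]

```text
clock: 44.53
eef_pos: [560.3, 25.6, 60.4]
eef_rot: [3.142, -0.001, 0.107]
wrist_force: [0.2, -0.1, -0.5]
finger_gap: 37.6
```

```bash
python3 plan.py 559.6,25.6,55.5,-1.464
```

```text
now [560.3  25.6  60.4] phi -1.464 tiltrp -0.000 -0.001 gap 37.6 t 44.5 F [ 0.2 -0.1 -0.5]
(559.6, 25.6, 55.5, -1.464) -> [-0.07 -0.01  0.49] rz 0.000
```

servo_tool:
  series:
    - [0,0,0.3,0,0,0]
    - [0,0,0.5,0,0,0]
    - [0,0,0.5,0,0,0]
    - [0,0,0.5,0,0,0]
    - [0,0,0.5,0,0,0]
    - [0,0,0.5,0,0,0]
    - [0,0,0.5,0,0,0]
    - [0,0,0.5,0,0,0]
    - [0,0,0.5,0,0,0]
    - [0,0,0.5,0,0,0]

```text
clock: 45.37
eef_pos: [560.0, 25.5, 55.1]
eef_rot: [3.142, -0.0, 0.107]
wrist_force: [0.3, 0.2, -1.8]
finger_gap: 37.7
```

servo_tool:
  series:
    - [0,0,0,0,0,0]
    - [0,0,0,0,0,0]
    - [0,0,0,0,0,0]
    - [0,0,0,0,0,0]
    - [0,0,-1,0,0,0]
    - [0,0,-2.5,0,0,0]
    - [0,0,-4,0,0,0]
    - [0,0,-5.5,0,0,0]
    - [0,0,-6.5,0,0,0]
    - [0,0,-6.5,0,0,0]
  gripper: 5.4

```text
clock: 46.2
eef_pos: [561.0, 25.5, 122.7]
eef_rot: [3.141, -0.004, 0.107]
wrist_force: [0.3, 0.1, 1.2]
finger_gap: 54.1
```

```bash
python3 fins.py; python3 discs.py;python3 plan.py 420.5,-347,120,-1.86
```

```text
fin px [367.9 249.1] 308 rect [ 420.8 -346.9] [42.5 61.1] a -0.29 cent [ 420.1 -346.9]
station [668.8 -65.4] [271.  160.5] 8
station [654.2 -59.7] [269.  165.5] 8
station [5.503e+02 3.000e-01] [247.6 201.8] 13
now [559.7  25.6 119.5] phi -1.464 tiltrp -0.000 0.001 gap 54.3 t 46.4 F [-0.4  0.3 -0.2]
(420.5, -347.0, 120.0, -1.86) -> [-17.81  35.56  -0.05] rz 0.396
```

View pics/curs.png

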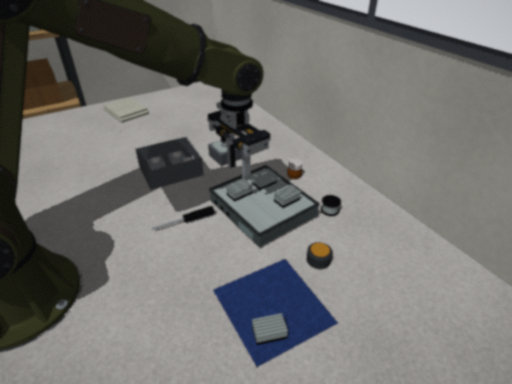

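servo_tool:
  series:
    - [-1.7,3.4,0,0,0,0.04]
    - [-3.6,7.2,0,0,0,0.08]
    - [-5.5,11,0,0,0,0.12]
    - [-7.4,14.8,0,0,0,0.16]
    - [-9.3,18.6,0,0,0,0.2]
    - [-11.2,22.4,0,0,0,0.25]
    - [-13.1,26.2,0,0,0,0.3]
    - [-15,30,0,0,0,0.35]
    - [-16.7,33.4,0,0,0,0.396]
    - [-17.8,35.6,0,0,0,0.396]

```text
clock: 47.18
eef_pos: [419.0, -350.1, 119.1]
eef_rot: [-3.141, 0.001, -0.294]
wrist_force: [-0.7, 0.5, -0.3]
finger_gap: 53.9
```

servo_tool:
  series:
    - [0,0,0,0,0,0]
    - [0,0,1,0,0,0]
    - [0,0,3,0,0,0]
    - [0,0,5,0,0,0]
    - [0,0,6.5,0,0,0]
    - [0,0,6.5,0,0,0]
    - [0,0,6.5,0,0,0]
    - [0,0,6.5,0,0,0]
    - [0,0,6.5,0,0,0]
    - [0,0,6.5,0,0,0]

```text
clock: 48.02
eef_pos: [421.4, -347.5, 55.9]
eef_rot: [3.141, -0.001, -0.289]
wrist_force: [0.1, 0.6, 0.7]
finger_gap: 54.0
```

```bash
python3 plan.py 420.5,-347,13,-1.86
```

```text
now [ 421.4 -347.5   55.9] phi -1.860 tiltrp -0.001 -0.001 gap 54.0 t 48.0 F [0.1 0.6 0.7]
(420.5, -347.0, 13.0, -1.86) -> [-0.1  -0.02  4.29] rz 0.000
```

servo_tool:
  series:
    - [0,0,1.5,0,0,0]
    - [0,0,3,0,0,0]
    - [0,0,4,0,0,0]
    - [0,0,4.3,0,0,0]
    - [0,0,4.3,0,0,0]
    - [0,0,4.3,0,0,0]
    - [0,0,4.3,0,0,0]
    - [0,0,4.3,0,0,0]
    - [0,0,4.3,0,0,0]
    - [0,0,4.3,0,0,0]

```text
clock: 48.85
eef_pos: [421.1, -347.5, 12.4]
eef_rot: [3.141, -0.0, -0.289]
wrist_force: [-0.7, 0.8, -0.4]
finger_gap: 54.0
```

servo_tool:
  series:
    - [0,0,0,0,0,0]
    - [0,0,0,0,0,0]
    - [0,0,0,0,0,0]
    - [0,0,0,0,0,0]
    - [0,0,0,0,0,0]
    - [0,0,0,0,0,0]
    - [0,0,-2,0,0,0]
    - [0,0,-4,0,0,0]
    - [0,0,-7,0,0,0]
    - [0,0,-10,0,0,0]
  gripper: 2.4

```text
clock: 49.68
eef_pos: [420.5, -346.9, 112.5]
eef_rot: [-3.141, 0.002, -0.289]
wrist_force: [-0.3, -0.1, -1.0]
finger_gap: 37.5
```

```bash
python3 plan.py 570,-72,113.5,-1.464
```

```text
now [ 420.5 -346.9  112.5] phi -1.860 tiltrp -0.001 0.002 gap 37.5 t 49.7 F [-0.3 -0.1 -1. ]
(570.0, -72.0, 113.5, -1.464) -> [  6.49 -30.61  -0.1 ] rz -0.396
```

servo_tool:
  series:
    - [0.6,-2.8,0,0,0,-0.04]
    - [1.3,-6.2,0,0,0,-0.09]
    - [2.1,-9.8,0,0,0,-0.14]
    - [2.8,-13.4,0,0,0,-0.19]
    - [3.6,-17,0,0,0,-0.24]
    - [4.4,-20.6,0,0,0,-0.29]
    - [5.1,-24.2,0,0,0,-0.34]
    - [5.9,-27.8,0,0,0,-0.396]
    - [6.5,-30.6,0,0,0,-0.396]
    - [6.5,-30.6,0,0,0,-0.396]

```text
clock: 50.52
eef_pos: [572.0, -68.3, 111.7]
eef_rot: [-3.141, -0.0, 0.111]
wrist_force: [-0.7, -0.4, -1.7]
finger_gap: 37.4
```

servo_tool:
  series:
    - [0,0,0,0,0,0]
    - [0,0,0.5,0,0,0]
    - [0,0,1.5,0,0,0]
    - [0,0,2.5,0,0,0]
    - [0,0,3.5,0,0,0]
    - [0,0,4.5,0,0,0]
    - [0,0,5.2,0,0,0]
    - [0,0,5.2,0,0,0]
    - [0,0,5.2,0,0,0]
    - [0,0,5.2,0,0,0]

```text
clock: 51.35
eef_pos: [570.8, -72.7, 60.4]
eef_rot: [3.141, -0.001, 0.107]
wrist_force: [-0.2, 0.2, -1.3]
finger_gap: 37.9
```

```bash
python3 plan.py 570,-72,55.5,-1.464
```

```text
now [570.8 -72.7  60.4] phi -1.464 tiltrp -0.000 -0.001 gap 37.9 t 51.4 F [-0.2  0.2 -1.3]
(570.0, -72.0, 55.5, -1.464) -> [-0.07 -0.08  0.49] rz -0.000
```

servo_tool:
  series:
    - [0,0,0.3,0,0,0]
    - [0,0,0.5,0,0,0]
    - [0,0,0.5,0,0,0]
    - [0,0,0.5,0,0,0]
    - [0,0,0.5,0,0,0]
    - [0,0,0.5,0,0,0]
    - [0,0,0.5,0,0,0]
    - [0,0,0.5,0,0,0]
    - [0,0,0.5,0,0,0]
    - [0,0,0.5,0,0,0]

```text
clock: 52.18
eef_pos: [570.6, -72.6, 55.1]
eef_rot: [3.142, -0.0, 0.107]
wrist_force: [0.6, 0.5, -1.6]
finger_gap: 37.6
```

servo_tool:
  series:
    - [0,0,0,0,0,0]
    - [0,0,0,0,0,0]
    - [0,0,0,0,0,0]
    - [0,0,0,0,0,0]
    - [0,0,-1.5,0,0,0]
    - [0,0,-3.5,0,0,0]
    - [0,0,-6,0,0,0]
    - [0,0,-8.5,0,0,0]
    - [0,0,-10,0,0,0]
    - [0,0,-10,0,0,0]
  gripper: 5.4

```text
clock: 53.02
eef_pos: [571.9, -72.9, 158.6]
eef_rot: [3.14, -0.005, 0.107]
wrist_force: [0.6, 0.6, -0.6]
finger_gap: 53.9
```

```bash
python3 - <<'E'
from meas import *
c=camera("top");s=camera("side")
im=c["pixels"][:,:,::-1];cv2.imwrite("pics/kt.png",cv2.resize(im[148:193,130:175],(585,585),interpolation=cv2.INTER_NEAREST))
im=s["pixels"][:,:,::-1];cv2.imwrite("pics/ks.png",cv2.resize(im[125:170,200:250],(600,540),interpolation=cv2.INTER_NEAREST))
cv2.imwrite("pics/sf.png",im)
# predicted bow-center pixels for box centre candidates
for b in [(643.8,281.3)]:
    for z in (45,62,77,92): print(z,np.round(proj(c,[*b,z]),1),np.round(proj(s,[*b,z]),1))
g=cv2.cvtColor(c["pixels"],cv2.COLOR_RGB2GRAY)
m=np.zeros_like(g,bool);m[155:182,138:164]=g[155:182,138:164]<48
for q,ce,st in comps(m,10,200): print("bow top",ce,st,worldrect(c,q,92))
gs=cv2.cvtColor(s["pixels"],cv2.COLOR_RGB2GRAY)
m=np.zeros_like(g,bool);m[128:146,215:235]=gs[128:146,215:235]<60
for q,ce,st in comps(m,10,200): print("bow side",ce,st)
E
python3 plan.py
```

```text
45 [150.  170.2] [224.4 145.3]
62 [148.5 169. ] [224.1 140.8]
77 [147.2 167.8] [223.9 136.8]
92 [145.8 166.7] [223.6 132.7]
bow top [145.27272727 167.63636364] [145 164   2   9  11] ((640.1859130859375, 281.86651611328125), [2.7263975143432617, 22.580881118774414], np.float32(0.04552543))
bow top [148.63636364 168.90909091] [148 166   2   7  11] ((637.44482421875, 273.56689453125), [2.7258763313293457, 16.9482364654541], np.float32(0.044364333))
bow side [224.         137.19230769] [221 133   7   9  52]
now [570.5 -72.6 154.7] phi -1.464 tiltrp -0.000 -0.000 gap 54.2 t 53.1 F [-0.2  0.2 -1.2]
```

View pics/kt.png

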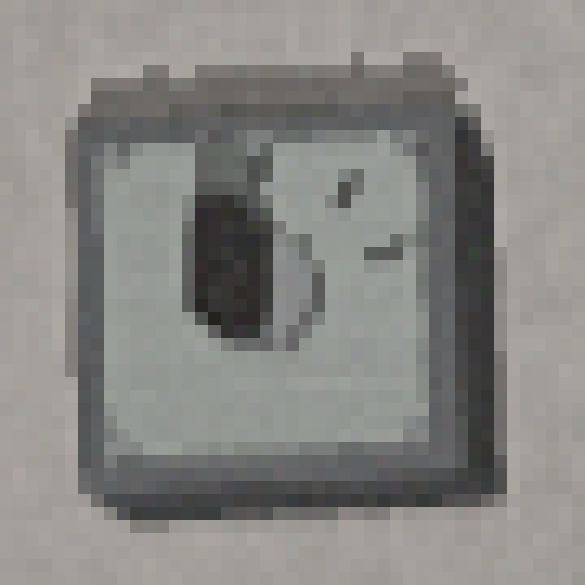

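View pics/ks.png

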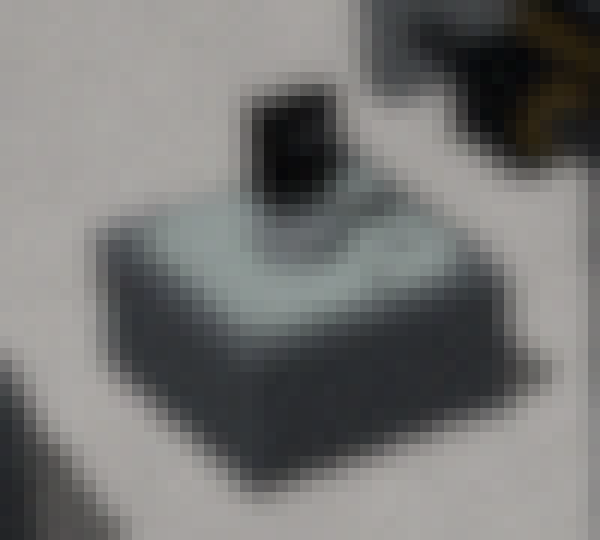

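View pics/sf.png

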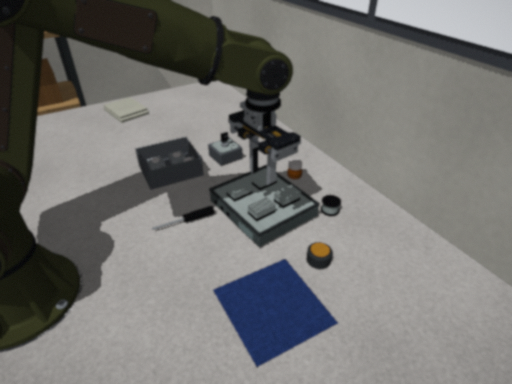

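```bash
python3 - <<'E'
from meas import *
c=camera("top")
o=np.array([643.5,281.3])
for u,v in [(156,162),(158.9,166.9),(149.6,160.2)]:
    w=ray(c,u,v,45.5);d=w-o;print(w.round(1),np.hypot(*d).round(1),"dir %.3f"%np.arctan2(d[1],d[0]))
# bow edges: dark mask fit at mid height
p=c["pixels"].astype(int);g=p.sum(2)
m=np.zeros(g.shape,bool);m[162:175,143:152]=g[162:175,143:152]<170
print(m[160:177,142:153].astype(int))
for (u,v) in [(144.3,163),(144.3,171.6)]: print(ray(c,u,v,92))
E
python3 plan.py 643.5,281.3,160,-1.55  643.5,281.3,66,-1.55
```

```text
[667.9 265.2] 29.2 dir -0.584
[653.5 256.3] 26.9 dir -1.189
[673.  283.7] 29.6 dir 0.082
[[0 0 0 0 0 0 0 0 0 0 0]
 [0 0 0 0 0 0 0 0 0 0 0]
 [0 0 0 0 0 0 0 0 0 0 0]
 [0 0 0 1 1 0 0 0 0 0 0]
 [0 0 0 1 1 1 1 0 0 0 0]
 [0 0 0 1 1 1 1 1 0 0 0]
 [0 0 0 1 1 1 1 1 1 0 0]
 [0 0 0 1 1 1 1 1 0 0 0]
 [0 0 0 1 1 1 0 1 0 0 0]
 [0 0 0 1 1 1 1 1 0 0 0]
 [0 0 0 1 1 1 1 1 0 0 0]
 [0 0 0 1 1 1 1 1 1 0 0]
 [0 0 0 0 1 1 1 1 0 0 0]
 [0 0 0 0 0 1 0 1 0 0 0]
 [0 0 0 0 0 0 0 0 0 0 0]
 [0 0 0 0 0 0 0 0 0 0 0]
 [0 0 0 0 0 0 0 0 0 0 0]]
[654.20172655 285.78162318]
[630.04882871 284.66535701]
now [570.1 -72.5 153.9] phi -1.464 tiltrp -0.000 0.001 gap 54.0 t 53.2 F [ 0.7 -0.1  0.3]
(643.5, 281.3, 160.0, -1.55) -> [ 11.07 -34.4   -0.61] rz 0.086
(643.5, 281.3, 66.0, -1.55) -> [ 11.07 -34.4    8.79] rz 0.086
```

servo_tool:
  series:
    - [1.1,-3.4,0,0,0,-0.12]
    - [2.2,-6.8,0,0,0,-0.24]
    - [3.3,-10.2,0,0,0,-0.36]
    - [4.4,-13.6,0,0,0,-0.48]
    - [5.5,-17,0,0,0,-0.6]
    - [6.6,-20.4,0,0,0,-0.72]
    - [7.7,-23.8,0,0,0,-0.84]
    - [8.8,-27.3,0,0,0,-0.96]
    - [10,-31,0,0,0,-1.08]
    - [11.1,-34.4,0,0,0,-1.2]
  gripper: 3.6
  grip_force: 40

```text
clock: 54.0
eef_pos: [643.8, 283.2, 153.0]
eef_rot: [-3.14, 0.001, 1.313]
wrist_force: [1.1, -0.1, 0.3]
finger_gap: 36.2
```

servo_tool:
  series:
    - [0,0,0,0,0,-0.12]
    - [0,0,0,0,0,-0.24]
    - [0,0,0,0,0,-0.36]
    - [0,0,0,0,0,-0.48]
    - [0,0,0,0,0,-0.6]
    - [0,0,0,0,0,-0.72]
    - [0,0,0,0,0,-0.84]
    - [0,0,0,0,0,-0.96]
    - [0,0,0,0,0,-1.08]
    - [0,0,0,0,0,-1.2]

```text
clock: 54.83
eef_pos: [643.7, 281.1, 152.9]
eef_rot: [-3.139, -0.002, 2.513]
wrist_force: [-0.0, 1.3, -0.1]
finger_gap: 36.0
```

```bash
python3 plan.py 643.5,281.3,150,1.63; python3 -c "
from h import *
c=camera('top');cv2.imwrite('pics/v1.png',cv2.resize(c['pixels'][110:280,100:300,::-1],(700,595)))
s=camera('side');cv2.imwrite('pics/v2.png',cv2.resize(s['pixels'][110:270,120:340,::-1],(770,560)))"
```

```text
now [643.7 281.1 152.9] phi 0.942 tiltrp -0.002 -0.002 gap 36.0 t 54.8 F [-0.   1.3 -0.1]
(643.5, 281.3, 150.0, 1.63) -> [0.03 0.   0.29] rz -0.688
```

View pics/v1.png

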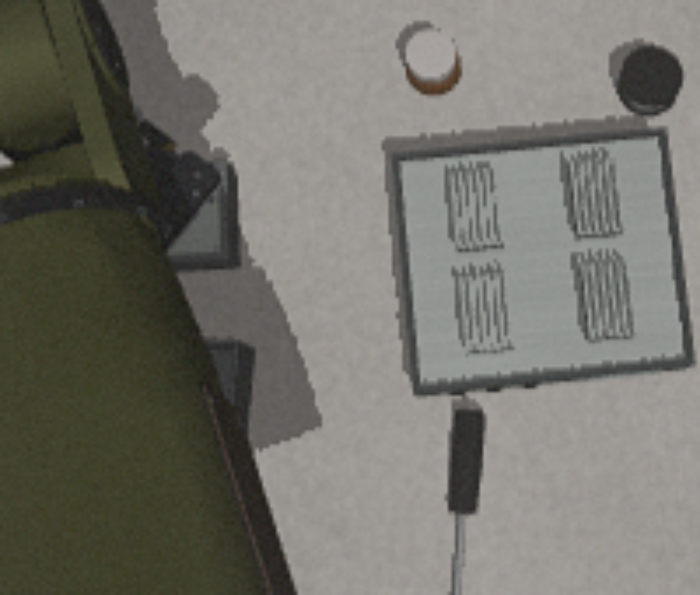

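View pics/v2.png

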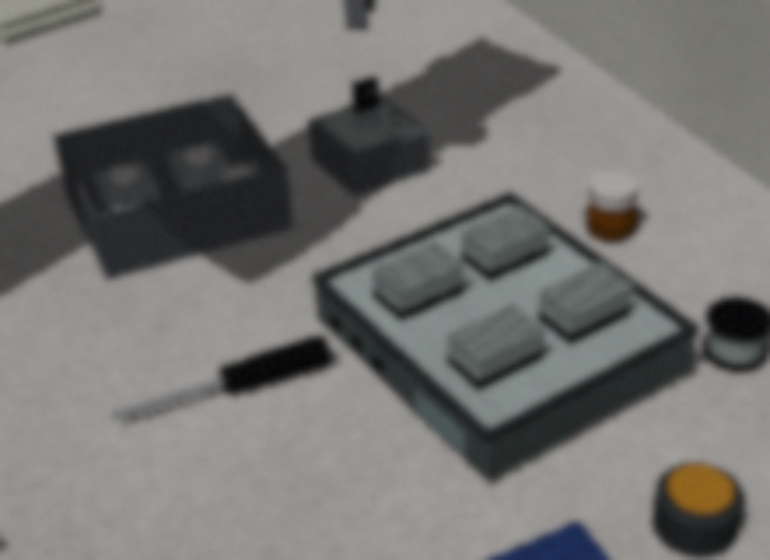

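View pics/cur.png

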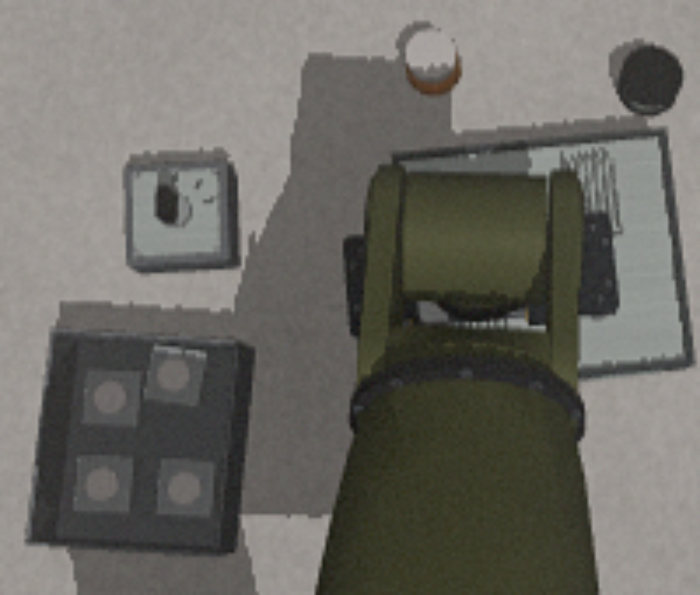

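servo_tool:
  series:
    - [0,0,0,0,0,-0.12]
    - [0,0,0,0,0,-0.24]
    - [0,0,0,0,0,-0.36]
    - [0,0,0,0,0,-0.48]
    - [0,0,0,0,0,-0.6]
    - [0,0,0,0,0,-0.69]
    - [0,0,1.5,0,0,-0.69]
    - [0,0,3,0,0,-0.69]
    - [0,0,4,0,0,-0.69]
    - [0,0,4,0,0,-0.69]

```text
clock: 55.77
eef_pos: [643.1, 280.8, 111.5]
eef_rot: [-3.14, -0.005, -3.089]
wrist_force: [0.0, 0.3, -0.2]
finger_gap: 35.9
```

```bash
python3 plan.py 643.5,281.3,66,1.63; python3 -c "
from h import *
s=camera('side');cv2.imwrite('pics/v3.png',cv2.resize(s['pixels'][100:170,190:270,::-1],(640,560)))"
```

```text
now [643.1 280.8 111.5] phi 1.623 tiltrp -0.002 -0.005 gap 35.9 t 55.8 F [ 0.   0.3 -0.2]
(643.5, 281.3, 66.0, 1.63) -> [-0.05  0.05  4.55] rz -0.007
```

View pics/v3.png

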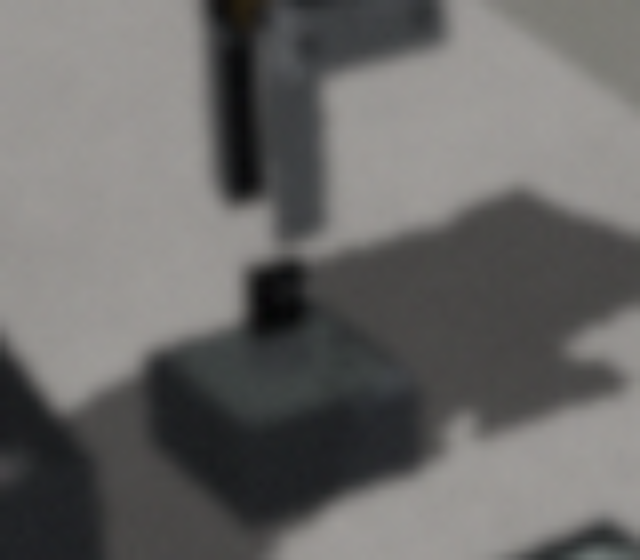

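servo_tool:
  series:
    - [0,0,0.5,0,0,0]
    - [0,0,1,0,0,0]
    - [0,0,1.5,0,0,0]
    - [0,0,2,0,0,0]
    - [0,0,2.5,0,0,0]
    - [0,0,3,0,0,0]
    - [0,0,3.5,0,0,0]
    - [0,0,4,0,0,0]
    - [0,0,4.5,0,0,0]
    - [0,0,4.5,0,0,0]

```text
clock: 56.65
eef_pos: [643.8, 281.0, 68.7]
eef_rot: [-3.141, -0.002, -3.086]
wrist_force: [-0.4, -0.2, -0.2]
finger_gap: 36.0
```

servo_tool:
  series:
    - [0,0,0,0,0,0]
    - [0,0,0,0,0,0]
    - [0,0,0,0,0,0]
    - [0,0,0,0,0,0]
    - [0,0,0,0,0,0]
    - [0,0,0,0,0,0]
    - [0,0,0,0,0,0]
    - [0,0,0,0,0,0]
    - [0,0,0,0,0,0]
    - [0,0,0,0,0,0]
  gripper: 0

```text
clock: 57.48
eef_pos: [644.4, 281.2, 70.3]
eef_rot: [3.142, 0.001, -3.086]
wrist_force: [0.7, -1.1, 3.0]
finger_gap: 9.5
```

```bash
python3 plan.py; python3 -c "
from h import *
print(read_state()['moment'],read_state()['joints'])
s=camera('side');cv2.imwrite('pics/v4.png',cv2.resize(s['pixels'][100:170,190:270,::-1],(640,560)))"
```

```text
now [644.4 281.2  70.3] phi 1.626 tiltrp -0.000 0.001 gap 9.5 t 57.5 F [ 0.7 -1.1  3. ]
[-0.19493885  0.00438475 -0.00203771] [ 3.59457452e-01  7.63366674e-01  1.14478592e+00 -8.04837713e-05
  1.23292376e+00 -1.26647704e+00]
```

View pics/v4.png

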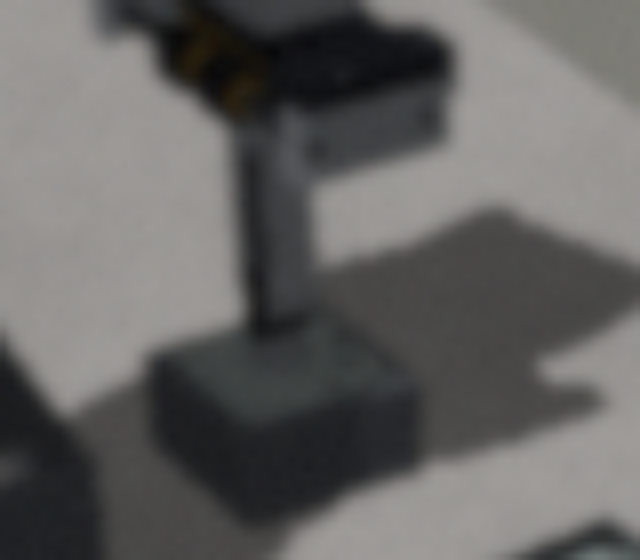

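servo_tool:
  series:
    - [0,0,0,0,0,0.07]
    - [0,0,0,0,0,0.14]
    - [0,0,0,0,0,0.21]
    - [0,0,0,0,0,0.28]
    - [0,0,0,0,0,0.35]
    - [0,0,0,0,0,0.42]
    - [0,0,0,0,0,0.49]
    - [0,0,0,0,0,0.56]
    - [0,0,0,0,0,0.6]
    - [0,0,0,0,0,0.6]

```text
clock: 58.37
eef_pos: [644.3, 280.9, 70.3]
eef_rot: [-3.141, 0.0, 2.595]
wrist_force: [-1.3, -3.4, 5.2]
finger_gap: 10.1
```

```bash
python3 plan.py; python3 -c "
from h import *
print(read_state()['moment'])"
```

```text
now [644.3 280.9  70.3] phi 1.024 tiltrp -0.000 0.000 gap 10.1 t 58.4 F [-1.3 -3.4  5.2]
[-0.88801828  0.19081469 -0.03644352]
```

servo_tool:
  series:
    - [0,0,0,0,0,0.08]
    - [0,0,0,0,0,0.16]
    - [0,0,0,0,0,0.24]
    - [0,0,0,0,0,0.32]
    - [0,0,0,0,0,0.4]
    - [0,0,0,0,0,0.48]
    - [0,0,0,0,0,0.55]
    - [0,0,0,0,0,0.6]
    - [0,0,0,0,0,0.62]
    - [0,0,0,0,0,0.62]

```text
clock: 59.2
eef_pos: [644.1, 280.6, 70.3]
eef_rot: [-3.14, 0.001, 1.977]
wrist_force: [-2.8, -6.4, 6.5]
finger_gap: 9.6
```

```bash
python3 plan.py; python3 -c "
from h import *
print(read_state()['moment'])"
```

```text
now [644.1 280.6  70.3] phi 0.406 tiltrp -0.001 0.001 gap 9.6 t 59.2 F [-2.8 -6.4  6.5]
[-1.2196557   0.79326991  0.13008219]
```

servo_tool:
  series:
    - [0,0,0,0,0,0.02]
    - [0,0,0,0,0,0.03]
    - [0,0,0,0,0,0.03]
    - [0,0,0,0,0,0.03]
    - [0,0,0,0,0,0.03]
    - [0,0,0,0,0,0.03]
    - [0,0,0,0,0,0.03]
    - [0,0,0,0,0,0.03]
    - [0,0,0,0,0,0.03]
    - [0,0,0,0,0,0.03]

```text
clock: 60.03
eef_pos: [644.0, 280.6, 70.3]
eef_rot: [-3.14, 0.001, 1.949]
wrist_force: [-3.5, -6.4, 6.8]
finger_gap: 9.6
```

```bash
python3 plan.py; python3 -c "
from h import *
print(read_state()['moment'])
s=camera('side');cv2.imwrite('pics/v5.png',cv2.resize(s['pixels'][100:170,190:270,::-1],(640,560)))"
```

```text
now [644.  280.6  70.3] phi 0.378 tiltrp -0.001 0.001 gap 9.6 t 60.0 F [-3.5 -6.4  6.8]
[-1.30028663  0.80918255  0.06923945]
```

View pics/v5.png

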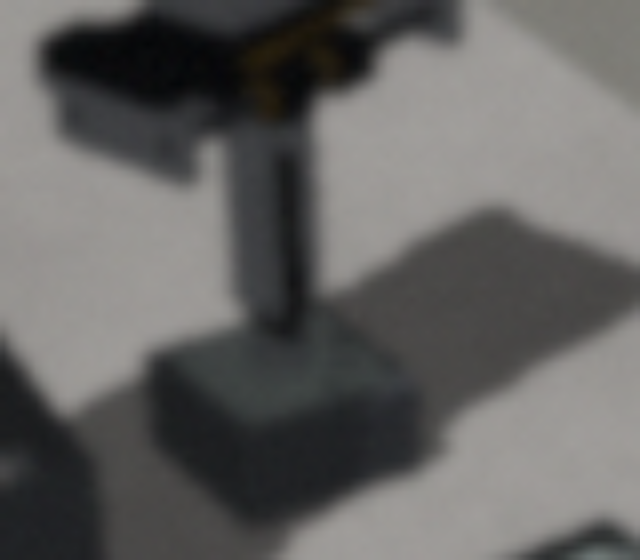

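servo_tool:
  series:
    - [0,0,0,0,0,0]
    - [0,0,0,0,0,0]
    - [0,0,0,0,0,0]
    - [0,0,0,0,0,0]
    - [0,0,0,0,0,0]
    - [0,0,0,0,0,0]
    - [0,0,0,0,0,0]
    - [0,0,0,0,0,0]
    - [0,0,0,0,0,0]
    - [0,0,0,0,0,0]

```text
clock: 60.92
eef_pos: [644.0, 280.6, 70.3]
eef_rot: [-3.14, 0.001, 1.949]
wrist_force: [-3.7, -6.0, 7.5]
finger_gap: 9.1
```

servo_tool:
  series:
    - [0,0,0,0,0,0]
    - [0,0,0,0,0,0]
    - [0,0,0,0,0,0]
    - [0,0,0,0,0,0]
    - [0,0,0,0,0,0]
    - [0,0,0,0,0,0]
    - [0,0,-1,0,0,0]
    - [0,0,-3,0,0,0]
    - [0,0,-6,0,0,0]
    - [0,0,-9,0,0,0]
  gripper: 6

```text
clock: 61.75
eef_pos: [643.9, 281.2, 161.4]
eef_rot: [-3.141, -0.0, 1.947]
wrist_force: [0.4, 0.5, 0.5]
finger_gap: 60.1
```

```bash
python3 plan.py 400,-100,250,0.378; python3 -c "
from h import *
s=camera('side');cv2.imwrite('pics/v6.png',cv2.resize(s['pixels'][100:170,190:270,::-1],(640,560)))"
```

```text
now [643.9 281.2 161.4] phi 0.376 tiltrp -0.001 -0.000 gap 60.1 t 61.8 F [0.4 0.5 0.5]
(400.0, -100.0, 250.0, 0.378) -> [-26.49 -36.69  -8.86] rz -0.002
```

View pics/v6.png

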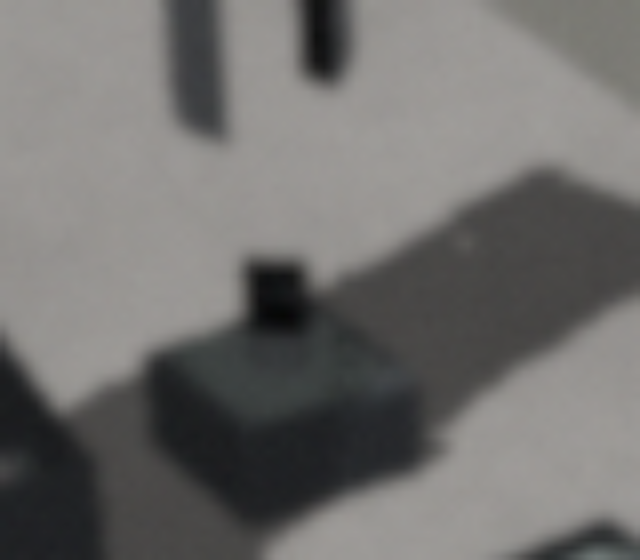

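Move clear of the views (up and toward the mat side) and check from the top.

servo_tool:
  series:
    - [-2,-2.6,-1,0,0,0]
    - [-4.5,-6.2,-2,0,0,0]
    - [-7,-9.8,-3,0,0,0]
    - [-9.5,-13.2,-4,0,0,0]
    - [-12,-16.6,-5,0,0,0]
    - [-14.5,-20,-6,0,0,0]
    - [-17,-23.5,-7,0,0,0]
    - [-19.5,-27,-8,0,0,0]
    - [-22,-30.5,-8.8,0,0,0]
    - [-24,-33.2,-8.8,0,0,0]

```text
clock: 62.63
eef_pos: [428.1, -56.2, 249.2]
eef_rot: [3.139, 0.002, 1.947]
wrist_force: [0.5, -0.8, -0.3]
finger_gap: 60.0
```

servo_tool:
  series:
    - [-10,4,0,0,0,0]
    - [-14,6,0,0,0,0]
    - [-18,7,0,0,0,0]
    - [-20,8,0,0,0,0]
    - [-20,8,0,0,0,0]
    - [-20,8,0,0,0,0]
    - [-20,8,0,0,0,0]
    - [-20,8,0,0,0,0]
    - [-20,8,0,0,0,0]
    - [-20,8,0,0,0,0]

```text
clock: 63.47
eef_pos: [576.5, -210.7, 248.4]
eef_rot: [3.141, 0.001, 1.948]
wrist_force: [0.2, -0.1, -0.0]
finger_gap: 60.0
```

```bash
python3 plan.py; python3 -c "
from h import *
c=camera('top');cv2.imwrite('pics/f1.png',cv2.resize(c['pixels'][110:280,100:300,::-1],(700,595)))
cv2.imwrite('pics/f3.png',cv2.resize(c['pixels'][148:193,130:175,::-1],(585,585),interpolation=cv2.INTER_NEAREST))
s=camera('side');cv2.imwrite('pics/f2.png',s['pixels'][:,:,::-1])"
```

```text
now [ 576.5 -210.7  248.4] phi 0.377 tiltrp -0.001 0.001 gap 60.0 t 63.5 F [ 0.2 -0.1 -0. ]
```

View pics/f1.png

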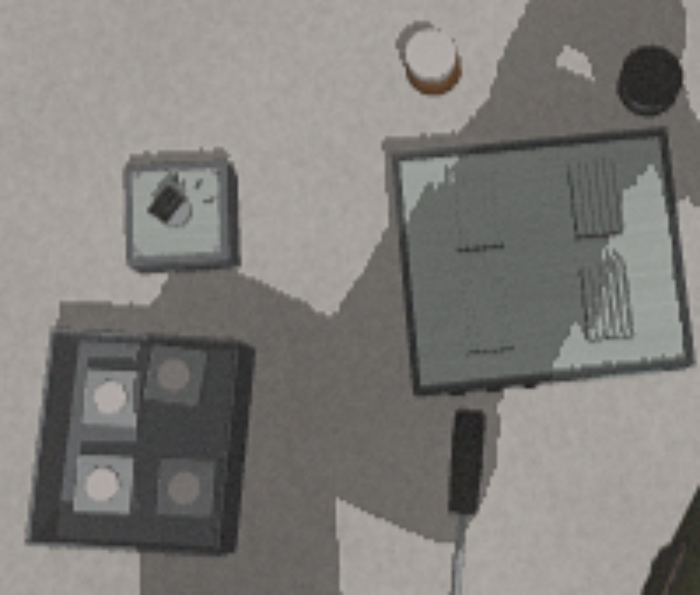

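View pics/f3.png

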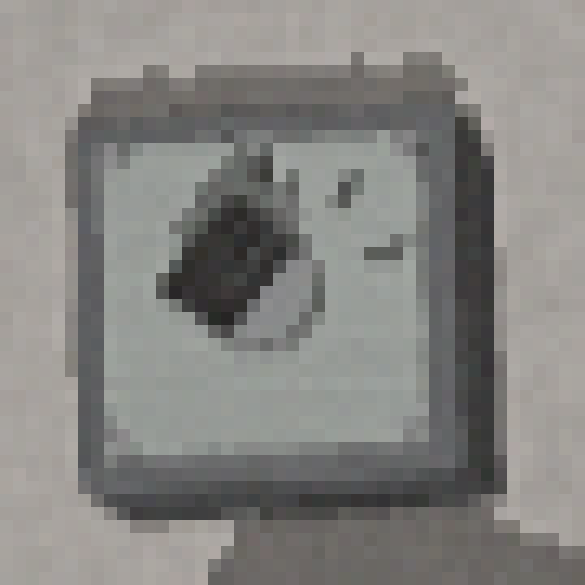

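View pics/f2.png

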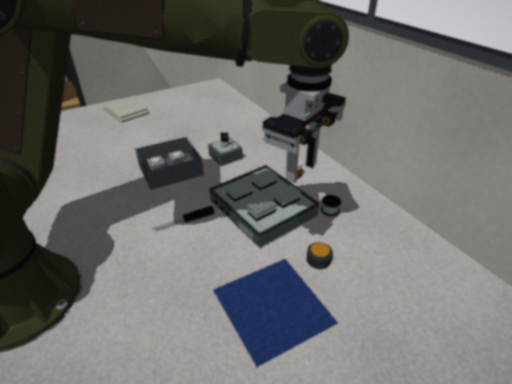

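```bash
python3 -c "
from cell import *
print(read_state()['clock'],read_state()['qd'].round(3));print(sign_off())"
```

```text
63.5667 [-0.003  0.01  -0.005 -0.    -0.001 -0.002]
the job is handed in; nothing more can be done
None
```

The job is handed in at about 63.6 s of the 210 s allowed. All four smooth modules are in the crate, and all four finned modules are on the plate. The key was turned to START, held for over a second and let go.

**Modules:** The last pictures show four smooth modules lying apart in the crate. One of them sits a little off where I put it, but it is still inside. The four finned modules lie flat, fins up, in two rows of two inside the rim. The plate was partly in the arm's shadow in the final top view. A clear side view just before the key turn showed all four lying flat, and the final side view showed all four as well.

**Key:**
- **At START:** the bow stayed flat between the pads (opening 9.1 to 9.6 mm) and turned to about -1.19 rad. That is about 1.29 rad past OFF if the box is turned 0.1 rad.
- **After release:** the bow went back to roughly -0.68 rad, judged by eye to within 0.1 rad, while the RUN mark measures about -0.58 rad. I take that as RUN.

**Disagreements:**
- **Box angle:** it came out as about 0.1 rad from the marks but 0.05 rad from the face plate, so the key angles are uncertain by about that much.
- **Wrist moment:** the reading during the turn was erratic (-0.04, 0.13, then 0.07 N m), so I relied on the bow angle instead.

**Other items:** The tin, jar, spool and screwdriver look unmoved in the pictures. The gripper ended open, about 250 mm above the bench and clear of everything.

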